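Set the thread hanger to the vise and hang the caddies

TASK

Wind the knurled collar on the hanger stand until the top edge of the cross-bar is level with the tip of the vise jaws, while the bar is still empty. Then hang every thread caddy by its handle on the hooks of the bar, one to a hook, any hook, and leave them hanging freely, clear of the bench, with the bar still level with the jaw tip. Do not disturb the tool mug, the cement jar or the fly tin.

Things in the scene. Friction and masses are not known exactly. Their poses are not given: they have to be found in the camera images.
- stand: fixed hanger stand: dark cast foot (150 x 200 x 20 mm), upright 14 mm threaded steel column whose top is 274 mm above the bench, and a plain 9 mm guide rod 42 mm behind it. Origin on the column's axis at bench level; +x points away from the hooks, roughly away from the robot
- hangbar: cross-bar that only lifts along the column: grey hub (46 mm square, top 2 mm above the bar's top edge), flat aluminium bar 490 mm long (y), 8 thick, 16 tall, its front face 31 mm before (-x) the column's axis. Four J-hooks stick out to -x from it at y = -215, -90, 90, 215 mm. Origin on the column's axis, level with the bar's top edge; axes as the stand's
- bar_top (a point): middle of the cross-bar's top edge
- collar_mid (a point): centre of the knurled brass lift collar: 44 mm diameter, 22 mm tall, round the column, its centre 30 mm above the bar's top edge on a 24 mm neck of 17 mm. Below the neck is the hub. The column's top stands 11 to 39 mm above this point, depending on the height
- collar (a joint): turn of the lift collar in rad, 0 at the lowest position, growing when turned counterclockwise seen from above, which RAISES the cross-bar (the collar rides up with it): 12 mm a turn (1.91 mm per rad), travel 28 mm. A stiff nylon brake (about 0.12 N m) holds it where it is left
- jaw_tip (a point): tip of the black vise jaws, the point where the fly hook is clamped; fixed. The height to match (about 221 to 231 mm above the bench, differs every time)
- vise: fixed fly-tying vise pedestal, 120 x 150 x 16 mm foot, origin at bench level under the stem; with stem and slanting jaws about 235 mm tall. Stands left or right of the work
- toolmug: bystander: white mug of hand tools, 76 mm diameter, 90 mm tall (tools to 155 mm), origin at its underside
- cement: bystander: small jar of head cement, 48 mm diameter, 75 mm tall, origin at its underside
- flybox: bystander: closed flat aluminium fly tin, 75 x 110 x 27 mm, origin at its underside
- hook0 (a point): hook 0 of the cross-bar (0 at its -y end, 3 at +y): point mid of the hook's straight part, on its axis, 34 mm before the bar's front face, 8 mm below its top edge. 8 mm round, rubber-dipped, level from the bar to 33 mm past this point (-x), then an upturned end 10 mm farther out whose top is 19 mm above this point
- hook1 (a point): hook 1 of the cross-bar (0 at its -y end, 3 at +y): point mid of the hook's straight part, on its axis, 34 mm before the bar's front face, 8 mm below its top edge. 8 mm round, rubber-dipped, level from the bar to 33 mm past this point (-x), then an upturned end 10 mm farther out whose top is 19 mm above this point
- hook2 (a point): hook 2 of the cross-bar (0 at its -y end, 3 at +y): point mid of the hook's straight part, on its axis, 34 mm before the bar's front face, 8 mm below its top edge. 8 mm round, rubber-dipped, level from the bar to 33 mm past this point (-x), then an upturned end 10 mm farther out whose top is 19 mm above this point
- hook3 (a point): hook 3 of the cross-bar (0 at its -y end, 3 at +y): point mid of the hook's straight part, on its axis, 34 mm before the bar's front face, 8 mm below its top edge. 8 mm round, rubber-dipped, level from the bar to 33 mm past this point (-x), then an upturned end 10 mm farther out whose top is 19 mm above this point
- caddy0: thread caddy 0 (None: absent), all alike: wooden base 56 (x) x 112 (y) x 14 mm, row of three spools to 54 mm, stiff 9 mm round steel bail in its y-z plane: uprights at y = +-51, level shoulders at z = 105 mm (axis) for |y| 13 to 51, a kink between them peaking at z = 115 that sits on a hook. Origin mid underside, z up; 0.12 to 0.24 kg, balanced under the kink, swings some seconds if knocked; symmetric by half a turn
- bail0 (a point): peak of caddy 0's handle kink (bar axis), 115 mm above its underside
- caddy1: thread caddy 1 (None: absent), all alike: wooden base 56 (x) x 112 (y) x 14 mm, row of three spools to 54 mm, stiff 9 mm round steel bail in its y-z plane: uprights at y = +-51, level shoulders at z = 105 mm (axis) for |y| 13 to 51, a kink between them peaking at z = 115 that sits on a hook. Origin mid underside, z up; 0.12 to 0.24 kg, balanced under the kink, swings some seconds if knocked; symmetric by half a turn
- bail1 (a point): peak of caddy 1's handle kink (bar axis), 115 mm above its underside
- caddy2: thread caddy 2 (None: absent), all alike: wooden base 56 (x) x 112 (y) x 14 mm, row of three spools to 54 mm, stiff 9 mm round steel bail in its y-z plane: uprights at y = +-51, level shoulders at z = 105 mm (axis) for |y| 13 to 51, a kink between them peaking at z = 115 that sits on a hook. Origin mid underside, z up; 0.12 to 0.24 kg, balanced under the kink, swings some seconds if knocked; symmetric by half a turn
- bail2 (a point): peak of caddy 2's handle kink (bar axis), 115 mm above its underside
- caddy3: thread caddy 3 (None: absent), all alike: wooden base 56 (x) x 112 (y) x 14 mm, row of three spools to 54 mm, stiff 9 mm round steel bail in its y-z plane: uprights at y = +-51, level shoulders at z = 105 mm (axis) for |y| 13 to 51, a kink between them peaking at z = 115 that sits on a hook. Origin mid underside, z up; 0.12 to 0.24 kg, balanced under the kink, swings some seconds if knocked; symmetric by half a turn
- bail3 (a point): peak of caddy 3's handle kink (bar axis), 115 mm above its underside
Things that resemble listed ones, but are neither listed nor needed, are in the scene too. What is shaped like the caddy0 but pink or purple is not meant.

How it is judged (in metres and radians):
On the way, in this order (a step that is already met when the one before it is completed fails the run):
1. the empty cross-bar's top edge is level with the jaw tip (within 4 mm), the collar let go (z of bar_top in the frame of jaw_tip between -0.004 and 0.004 m and contact force between the fingers and hangbar below 0.2 N and contact force between each of caddy0, caddy1, caddy2, caddy3 and hangbar below 0.05 N), for 0.3 s.
2. every caddy present hangs on a hook by its handle ((distance between bail0 and hook0 below 0.04 m or distance between bail0 and hook1 below 0.04 m or distance between bail0 and hook2 below 0.04 m or distance between bail0 and hook3 below 0.04 m) and height (world z) of each of caddy0, caddy1, caddy2, caddy3 above 0.06 m and angle between each of caddy0, caddy1, caddy2, caddy3's own z axis and vertical below 0.3 rad and contact force between each of caddy0, caddy1, caddy2, caddy3 and hangbar above 0.2 N and (distance between bail1 and hook0 below 0.04 m or distance between bail1 and hook1 below 0.04 m or distance between bail1 and hook2 below 0.04 m or distance between bail1 and hook3 below 0.04 m) and (distance between bail2 and hook0 below 0.04 m or distance between bail2 and hook1 below 0.04 m or distance between bail2 and hook2 below 0.04 m or distance between bail2 and hook3 below 0.04 m) and (distance between bail3 and hook0 below 0.04 m or distance between bail3 and hook1 below 0.04 m or distance between bail3 and hook2 below 0.04 m or distance between bail3 and hook3 below 0.04 m) and distance between each of bail1, bail2, bail3 and bail0 above 0.08 m and distance between each of bail2, bail3 and bail1 above 0.08 m and distance between bail3 and bail2 above 0.08 m), for 0.3 s.
At the end, for the whole second after the job is handed in: the bar's top edge is level with the jaw tip within 5 mm (4 mm when set, before loading), and each caddy present hangs by its handle on its own hook, clear of the bench, all having hung within 0.3 rad of upright (a late knock may set one swinging) (z of bar_top in the frame of jaw_tip between -0.005 and 0.005 m and (distance between bail0 and hook0 below 0.06 m or distance between bail0 and hook1 below 0.06 m or distance between bail0 and hook2 below 0.06 m or distance between bail0 and hook3 below 0.06 m) and (distance between bail1 and hook0 below 0.06 m or distance between bail1 and hook1 below 0.06 m or distance between bail1 and hook2 below 0.06 m or distance between bail1 and hook3 below 0.06 m) and (distance between bail2 and hook0 below 0.06 m or distance between bail2 and hook1 below 0.06 m or distance between bail2 and hook2 below 0.06 m or distance between bail2 and hook3 below 0.06 m) and (distance between bail3 and hook0 below 0.06 m or distance between bail3 and hook1 below 0.06 m or distance between bail3 and hook2 below 0.06 m or distance between bail3 and hook3 below 0.06 m) and height (world z) of each of caddy0, caddy1, caddy2, caddy3 above 0.06 m and angle between each of caddy0, caddy1, caddy2, caddy3's own z axis and vertical below 1 rad and distance between each of bail1, bail2, bail3 and bail0 above 0.08 m and distance between each of bail2, bail3 and bail1 above 0.08 m and distance between bail3 and bail2 above 0.08 m); the robot touches nothing.
It fails at once if the tool mug is shifted more than 30 mm (distance of toolmug from where it was at the start of the episode above 0.03 m).
It fails at once if the cement jar is shifted more than 30 mm (distance of cement from where it was at the start of the episode above 0.03 m).
It fails at once if the fly tin is shifted more than 30 mm (distance of flybox from where it was at the start of the episode above 0.03 m).
Of caddy0, caddy1, caddy2, caddy3 only 3 to 4 are there at a start; the rules pass over those that are not, and their reading is None.
At some moment in a run one of caddy0, caddy1, caddy2, caddy3 may be knocked a few centimetres aside while the robot is not near it.
It also fails if it takes over 210 s, if anything falls off the work surface, if the arm or the gripper's body presses on something with over 40 N, if the wrist force passes 120 N, or if a joint passes its speed limit or range.

ROBOT

A 6-joint arm with a two-finger parallel gripper is mounted at the origin on the work surface. World frame = base frame: x ahead of the robot, y to its left, z up, the work surface at z = 0. Lengths are in m, angles in degrees, forces in N, time in s.
With the tool pointing down it reaches from about 0.4 to 0.825 m from the base axis. Payload 7 kg.
Tool frame: the origin (TCP) lies on the centre line of the jaws, within the pads' length; the fingertips stand manip.nose_length ahead of it and the grasp point (between the pads) is the TCP (manip.nose_length is the distance from the TCP to the fingertips, in m); z points along the fingers, y is the direction in which the jaws open and shut (so a half turn about z gives the same grasp; the last joint's range is limited). The gripper opens to 85 mm and grips with 20 to 120 N. Pads are 22 mm wide; open, the fingers measure 114 mm over their backs; the gripper's body (76 mm by 85 mm) begins 54 mm behind the grasp point. The pads swing forward as they close: fully open they stand 13 mm farther back than shut.
Start: joints at [93.742, 20.546, 0.682, 0, -70.136, -16.507], TCP at [0.149, 0.658, 0.25] pointing down, gripper open.
Joint ranges: [-176.03, 176.03], [-82.01, 121.73], [-58.28, 71.71], [-173.87, 95.51], [-174.79, -0.11], [-173.66, 173.66]. Speed limits (degrees/s): [136.94, 136.94, 172.46, 180, 180, 180].

INTERFACE

Orientations are given as [roll, pitch, yaw] about the fixed x, y, z axes, in that order (R = Rz(yaw) Ry(pitch) Rx(roll)).
In Python, from cell import observe, vision, manip gives the robot as it stands.
- The arm moves only by the tool carry_out, never from a script. Its argument "increments" is one flat list of numbers, 7 for each row, row after row: the shift along the world's x, y, z in mm, then the turn, a rotation vector about the world's x, y, z in rad, then the opening, from -1 (shut) to 1 (fully open). In form: [dx, dy, dz, wx, wy, wz, hand, dx, dy, dz, wx, wy, wz, hand, ...]. A call has 1 to 8 rows; each row shifts and turns the commanded pose from where the row before left it; what a row does not reach is not made up. A row lasts 1/10 s, in which the tool goes at most 50 mm and 8.59 degrees, less where a joint would pass 70% of its speed; a pose out of reach is approached as far as the arm can. A call with a gripper value outside its range is refused whole. The fingers move at their own pace and stop on an object; "grip_force" is the grip in N (left out, the last holds). Time passes only in rows, so rows that do not move let the fingers close. It gives the time, the measured TCP pose, the force and the opening at its end, in the units of the state.
- observe(): the state, without advancing time (a new reading comes with each control period).
- vision.snapshot(name): name is "side" or "top"; returns (picture, depth): 420x560x3 uint8, blue, green, red; 420x560 float32, m along the optical axis (not along the pixel's ray), 0 where there is no reading.
- vision.camera_info(name): a dict with "vfov" (degrees; the focal length in pixels is half the picture's height over the tangent of half this angle, whatever the lens; pixels are square), "cx", "cy" (the principal point, pixels), "k1" (the pictures are not rectified: a ray, as slopes to the right and down, at radius r is drawn at 1 + k1 r^2 times it, then the intrinsics apply), "rvec" (rotation vector, rad) and "tvec" (3), from world to camera coordinates, as OpenCV has them. Camera axes: x right, y down, z forward; pixel columns grow to the right and rows downward; lengths in m; the calibration is good to about 2 mm. A picture is of the moment at which its call begins. camera_info takes no time and is no camera call.
- manip.finish_job(): hands the job in, once; it reports no verdict.
The state is a dict: "t": time; "qpos": joint angles; "joint_velocities": joint speeds; "effort": joint torques, N m; "tool_pos": TCP position; "ee_rot": TCP orientation; "force": force on the tool from outside, world axes, zero at the start; "torque": the same for the moment, N m; "grip_width": finger opening in m.
Only numpy, scipy, OpenCV 4.12 (cv2) and the standard library are available. Lean on these libraries where they do the work, as an engineer would, in place of code of your own. Each camera call takes 0.05 s, during which the arm holds its last target. There are 200 camera calls.

## Working session

There is one attempt and no reset: what is moved stays moved. The work goes in short steps, Python scripts to look and compute and a tool call to move; the robot and the scene stay as the last step left them, time stands still between calls to the robot, and variables do not carry over. Pictures are saved under pics/ and viewed, about 12 in all and at most 16, crops included, and the job is handed in when it is done.

Besides the shell and the picture viewer there is one more tool, called after "Emit:" as a command line: name --argument value ..., lists and objects as JSON in quotes. carry_out: Moves the arm, as the interface text tells. Its arguments: {"type":"object","properties":{"increments":{"type":"array","items":{"type":"number"}},"grip_force":{"type":"number"}},"required":["increments"]}

```bash
mkdir -p pics; ls; cat > h.py <<'E'
import numpy as np, cv2
from cell import observe, vision, manip
def cam(n):
    c=vision.camera_info(n); f=210/np.tan(np.radians(c['vfov']/2))
    K=np.array([[f,0,c['cx']],[0,f,c['cy']],[0,0,1]]); R=cv2.Rodrigues(np.array(c['rvec'],float))[0]
    return K,np.array([c['k1'],0,0,0,0.]),R,np.array(c['tvec'],float).ravel()
def rays(n,uv):
    K,d,R,t=cam(n); p=cv2.undistortPoints(np.array(uv,float).reshape(-1,1,2),K,d)[:,0]
    return -R.T@t, np.c_[p,np.ones(len(p))]@R
def onz(n,uv,z):
    C,D=rays(n,uv); return C+D*((z-C[2])/D[:,2])[:,None]
def dep(n,uv,D):
    C,r=rays(n,uv); uv=np.array(uv,int).reshape(-1,2); return C+r*D[uv[:,1],uv[:,0]][:,None]
def cloud(n,D):
    v,u=np.mgrid[0:420,0:560]; uv=np.c_[u.ravel(),v.ravel()]
    return dep(n,uv,D).reshape(420,560,3)
def proj(n,P):
    K,d,R,t=cam(n); return cv2.projectPoints(np.array(P,float).reshape(-1,1,3),cv2.Rodrigues(R)[0],t,K,d)[0][:,0]
def snap(n,tag=None):
    im,D=vision.snapshot(n)
    if tag: cv2.imwrite(f'pics/{tag}.png',im); np.save(f'pics/{tag}.npy',D)
    return im,D
E
python3 - <<'E'
from h import *
print(observe(), manip.nose_length)
for n in('side','top'):
    snap(n,n+'0'); K,d,R,t=cam(n); print(n,K[0,0],d[0],'pos',-R.T@t,'fwd',R[2])
E
```

```text
pics
{'t': 0.0, 'qpos': array([ 9.37411450e+01,  2.05907367e+01,  6.33169796e-01, -1.86608519e-02,
       -7.01353519e+01, -1.65069797e+01]), 'joint_velocities': array([ 2.14177432e-02,  8.89624115e-02,  7.44761771e-02, -3.42170202e-03,
       -7.18309264e-05,  5.32342242e-02]), 'effort': array([-3.13534714e-03, -5.83319736e+01,  2.93429857e+01,  6.93694711e+00,
       -5.74436141e-03, -6.81889489e-06]), 'tool_pos': array([0.1490839 , 0.65786927, 0.24937154]), 'ee_rot': array([ 1.79905926e+02, -9.58421277e-03, -1.27721820e+01]), 'force': array([-0.43402759,  0.17162999,  0.79080081]), 'torque': array([ 0.03674474, -0.01766813,  0.01362475]), 'grip_width': 0.08520249731916356} 0.019
side 425.7370474217864 -0.06989836635838702 pos [-0.12059805 -0.58650098  0.88328768] fwd [ 0.54269922  0.52554809 -0.65519216]
top 382.9339426939879 -0.03366545090597197 pos [0.30741223 0.01660627 1.21820899] fwd [ 0.18776196  0.01148987 -0.98214736]
```

View pics/side0.png

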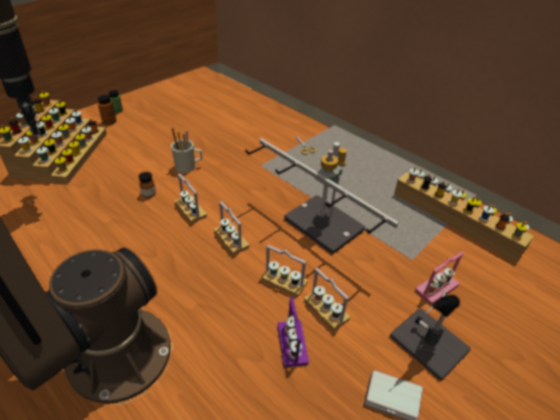

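View pics/top0.png

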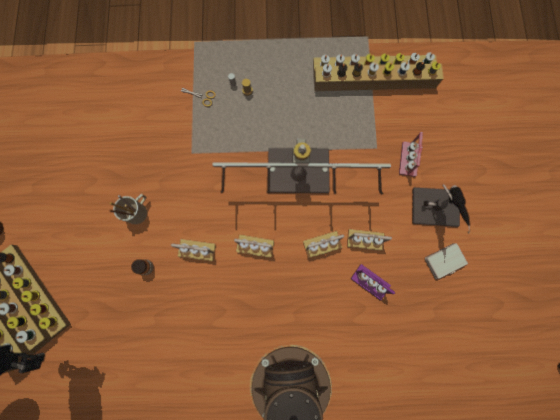

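Both views show four wooden caddies: top view at (195,250), (255,247), (323,244) and (367,240). The purple (372,282) and pink (411,157) ones are decoys. The vise is at (437,207), the tin at (446,261), the mug at (127,208), the jar at (140,267) and the stand at (300,165). The crop below confirms the caddies and shows the vise close up.

```bash
python3 - <<'E'
from h import *
T=cv2.imread('pics/top0.png');S=cv2.imread('pics/side0.png')
a=cv2.resize(S[265:355,385:485],None,fx=4,fy=4,interpolation=cv2.INTER_CUBIC)
b=cv2.resize(T[170:260,400:500],None,fx=4,fy=4,interpolation=cv2.INTER_CUBIC)
c=cv2.resize(T[220:300,165:405],None,fx=3.3333,fy=3,interpolation=cv2.INTER_CUBIC)
cv2.imwrite('pics/c1.png',np.vstack([np.hstack([a,b]),c[:240,:800]]))
Ct=cloud('top',np.load('pics/top0.npy'));Cs=cloud('side',np.load('pics/side0.npy'))
for n,C,box in(('top',Ct,(420,475,180,235)),('side',Cs,(385,470,285,370))):
    u0,u1,v0,v1=box; P=C[v0:v1,u0:u1]; 
    m=(P[...,2]>.16)&(P[...,2]<.3); vv,uu=np.nonzero(m)
    o=np.argsort(-P[m][:,2])[::max(1,m.sum()//25)]
    print(n); print(np.c_[uu[o]+u0,vv[o]+v0,P[m][o].round(4)*1000].astype(int).tolist())
# bar / collar
for n,C in(('top',Ct),('side',Cs)):
    m=(C[...,2]>.17)&(C[...,2]<.3)&(C[...,0]>.5)&(C[...,0]<.75)&(abs(C[...,1])<.3)
    P=C[m]; z=P[:,2]; print(n,m.sum(),np.histogram(z,bins=np.arange(.17,.3,.005)))
E
```

```text
top
[[469, 227, 435, -472, 233], [467, 222, 449, -471, 228], [466, 218, 460, -472, 223], [468, 217, 463, -478, 221], [465, 218, 461, -471, 218], [465, 210, 483, -476, 214], [468, 213, 476, -484, 212], [462, 214, 474, -469, 208], [464, 207, 494, -479, 204], [463, 206, 497, -479, 199], [461, 201, 512, -477, 195], [463, 200, 515, -484, 193], [459, 204, 505, -473, 191], [458, 199, 519, -472, 190], [459, 197, 525, -476, 188], [457, 203, 509, -470, 186], [455, 200, 517, -466, 184], [454, 201, 515, -464, 182], [461, 195, 532, -486, 180], [461, 193, 538, -488, 177], [458, 193, 539, -481, 175], [462, 193, 539, -493, 173], [454, 190, 549, -473, 170], [452, 195, 535, -467, 168], [455, 188, 556, -479, 165], [452, 191, 548, -470, 163], [453, 190, 552, -475, 160]]
side
[[429, 310, 427, -474, 228], [432, 308, 439, -475, 224], [437, 306, 452, -479, 221], [436, 308, 450, -480, 218], [436, 302, 464, -472, 216], [440, 303, 470, -479, 213], [438, 309, 456, -483, 211], [443, 305, 475, -484, 207], [443, 301, 487, -479, 204], [439, 300, 487, -471, 200], [446, 302, 497, -483, 195], [447, 306, 493, -489, 191
[... 407 characters left out ...]
ray([  0,   0,   0,   0,  42, 100, 338, 583, 117,  21,   7,   4,  11,
        10,  11, 128,  49,   5,   3,   3,  16,   7,   0,   0,   0]), array([0.17 , 0.175, 0.18 , 0.185, 0.19 , 0.195, 0.2  , 0.205, 0.21 ,
       0.215, 0.22 , 0.225, 0.23 , 0.235, 0.24 , 0.245, 0.25 , 0.255,
       0.26 , 0.265, 0.27 , 0.275, 0.28 , 0.285, 0.29 , 0.295]))
side 1780 (array([  2,   9,  12,  44, 219, 372, 530, 284,  42,  13,   2,  22,  26,
        25,  57,  77,   7,   8,   9,   9,  11,   0,   0,   0,   0]), array([0.17 , 0.175, 0.18 , 0.185, 0.19 , 0.195, 0.2  , 0.205, 0.21 ,
       0.215, 0.22 , 0.225, 0.23 , 0.235, 0.24 , 0.245, 0.25 , 0.255,
       0.26 , 0.265, 0.27 , 0.275, 0.28 , 0.285, 0.29 , 0.295]))
```

View pics/c1.png

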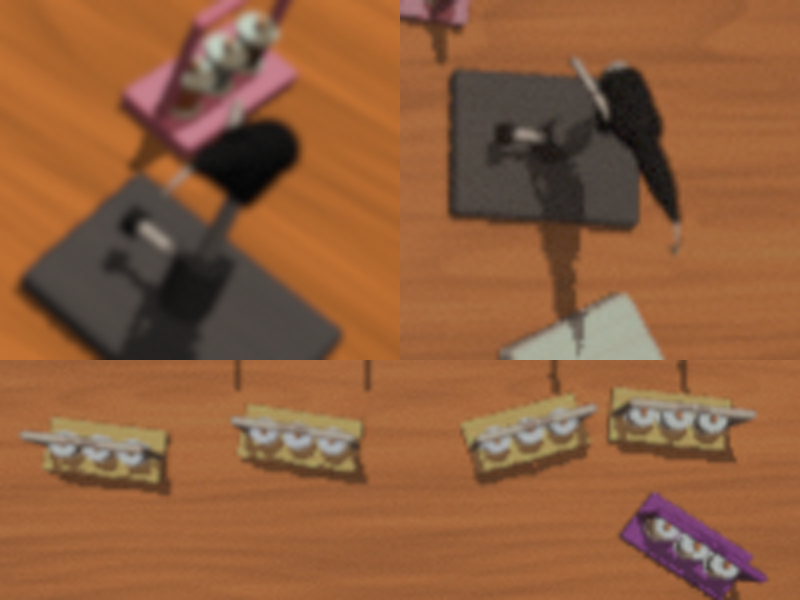

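```bash
python3 - <<'E'
from h import *
T=cv2.imread('pics/top0.png');S=cv2.imread('pics/side0.png')
a=cv2.resize(S[285:335,405:470],None,fx=6,fy=6,interpolation=cv2.INTER_CUBIC)
b=cv2.resize(T[185:235,430:495],None,fx=6,fy=6,interpolation=cv2.INTER_CUBIC)
cv2.imwrite('pics/c2.png',np.hstack([a,b]))
Ct=cloud('top',np.load('pics/top0.npy'));Cs=cloud('side',np.load('pics/side0.npy'))
for z in(.22,.225,.23,.235): print('epi',z,onz('top',[[469,225.5]],z).round(4).tolist(),proj('side',onz('top',[[469,225.5]],z)).round(1).tolist())
def line(P):
    c=P.mean(0);w=np.linalg.svd(P-c,full_matrices=False)[2][0]; s=(P-c)@w
    return (c+w*(s.min()+s.max())/2).round(4),np.degrees(np.arctan2(w[1],w[0])).round(1),np.ptp(s).round(4)
for n,C in(('top',Ct),('side',Cs)):
    fl=abs(C[...,2])<.006
    g=fl&(C[...,0]>.3)&(C[...,0]<.8)&(abs(C[...,1])<.5); print(n,'bench z',np.median(C[g][:,2]))
    x,y,z=[C[...,i] for i in range(3)]
    cm=(z>.235)&(z<.262)&(x>.5)&(x<.75)&(abs(y)<.1); P=C[cm]; top=P[P[:,2]>np.median(P[:,2])-.004]
    print(n,'collar',np.median(P,0).round(4),len(P),(P.min(0)+P.max(0))/2, np.ptp(P,0))
    cc=(z>.262)&(z<.3)&(x>.5)&(x<.75)&(abs(y)<.1);print('col top',C[cc].mean(0),C[cc].max(0))
    bm=(z>.195)&(z<.225)&(x>.5)&(x<.75)&(abs(y)<.3); P=C[bm]
    # bar: robust line x = a + b y
    a_=np.polyfit(P[:,1],P[:,0],1)
    for _ in range(8):
        r=P[:,0]-np.polyval(a_,P[:,1]); k=abs(r)<.008; a_=np.polyfit(P[k,1],P[k,0],1)
    Q=P[k]; print('bar',a_,Q[:,1].min(),Q[:,1].max(),'ztop',np.percentile(Q[:,2],[10,50,80,90,95]))
    HP=P[(P[:,0]<np.polyval(a_,P[:,1])-.02)]
    for y0 in np.arange(-.3,.3,.02):
        q=HP[(HP[:,1]>=y0)&(HP[:,1]<y0+.02)]
        if len(q)>8: print('  hook',y0.round(2),q.mean(0).round(3),q[:,0].min().round(3),len(q))
    for u in np.arange(0,1):
        hm=((z>.085)&(z<.13)&(x>.25)&(x<.6)&(abs(y)<.45)).astype(np.uint8)
        nb,L,st,ce=cv2.connectedComponentsWithStats(cv2.dilate(hm,np.ones((3,3))))
        for i in range(1,nb):
            P=C[(L==i)&(hm>0)]
            if len(P)>30: print('  bail',ce[i].round(),len(P),line(P[:,:2]),P[:,2].max())
E
```

```text
epi 0.22 [[0.4413, -0.4794, 0.22]] [[433.6, 309.9]]
epi 0.225 [[0.4406, -0.4769, 0.225]] [[433.0, 307.8]]
epi 0.23 [[0.4399, -0.4745, 0.23]] [[432.4, 305.6]]
epi 0.235 [[0.4393, -0.472, 0.235]] [[431.8, 303.5]]
top bench z 0.0015228061568925977
top collar [ 0.6448 -0.0418  0.2489] 204 [ 0.64852043 -0.04255959  0.24799892] [0.0436435  0.0429652  0.02427401]
col top [ 0.64836947 -0.04369679  0.27245944] [ 0.65583627 -0.03838423  0.27797531]
bar [0.03331354 0.62307772] -0.28827336176613266 0.20230767759049303 ztop [0.20007594 0.20705111 0.20892812 0.21006657 0.21076681]
  hook -0.26 [ 0.564 -0.255  0.205] 0.533 66
  hook -0.14 [ 0.568 -0.13   0.205] 0.536 61
  hook 0.04 [0.575 0.049 0.206] 0.546 59
  hook 0.16 [0.577 0.174 0.206] 0.546 64
  bail [372. 235.] 127 (array([ 0.4341, -0.2485]), np.float64(81.9), np.float64(0.1106)) 0.12135078732183269
  bail [325. 240.] 121 (array([ 0.423 , -0.1107]), np.float64(-74.7), np.float64(0.1084)) 0.12195888538357891
  bail [253. 242.] 120 (array([0.4226, 0.0999]), np.float64(79.2), np.float64(0.1084)) 0.12294227522650414
  bail [190. 247.] 116 (arra
[... 614 characters left out ...]
0.559 -0.257  0.203] 0.532 54
  hook -0.14 [ 0.567 -0.135  0.202] 0.537 64
  hook 0.04 [0.574 0.045 0.202] 0.544 60
  hook 0.16 [0.578 0.17  0.201] 0.549 55
  bail [188. 184.] 110 (array([0.4134, 0.2832]), np.float64(-98.7), np.float64(0.1111)) 0.1175750765231055
  bail [230. 213.] 126 (array([0.4215, 0.0975]), np.float64(79.4), np.float64(0.1111)) 0.11693934492926361
  bail [286. 255.] 196 (array([ 0.4213, -0.115 ]), np.float64(-74.7), np.float64(0.1117)) 0.11804622370877871
  bail [332. 285.] 209 (array([ 0.4316, -0.2519]), np.float64(80.7), np.float64(0.1082)) 0.11726216355803065
  bail [295. 321.] 206 (array([ 0.3021, -0.2579]), np.float64(-127.4), np.float64(0.1109)) 0.11824753316008907
```

View pics/c2.png

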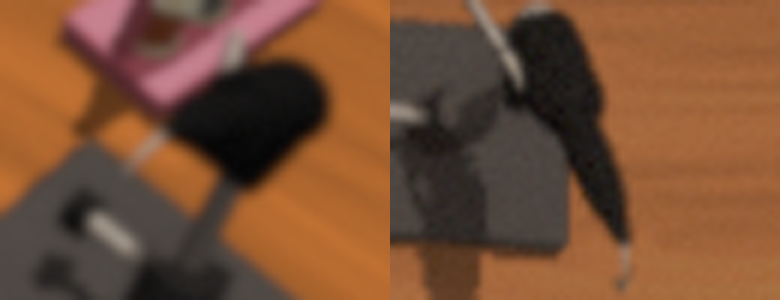

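```bash
python3 - <<'E'
from h import *
T=cv2.imread('pics/top0.png');S=cv2.imread('pics/side0.png')
a=cv2.resize(S[125:225,270:370],None,fx=4,fy=4,interpolation=cv2.INTER_CUBIC)
b=cv2.resize(T[120:220,250:350],None,fx=4,fy=4,interpolation=cv2.INTER_CUBIC)
cv2.imwrite('pics/c3.png',np.hstack([a,b]))
for n in('top','side'):
    print(n,proj(n,[[.649,-.045,.274],[.691,-.044,.274],[.691,-.044,.21],[.649,-.045,.248]]).round(1).tolist())
E
```

```text
top [[302.5, 147.2], [301.6, 132.0], [300.4, 140.8], [302.0, 150.6]]
side [[329.5, 150.2], [339.3, 144.1], [336.3, 163.9], [328.4, 158.5]]
```

View pics/c3.png

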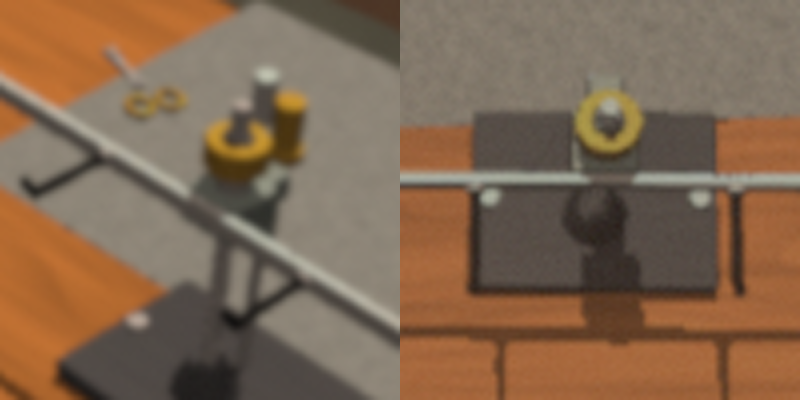

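Emit:
carry_out --increments '[0,0,15,0,0,0,1,50,-5,10,0,0,0,1,50,-5,10,0,0,0,1,50,-10,10,0,0,0,1]'

```text
t: 0.5
tool_pos: [0.2959, 0.6388, 0.2943]
ee_rot: [180.0, 0.0, -12.7]
force: [0.2, 0.4, 0.1]
grip_width: 0.0854
```

Emit:
carry_out --increments '[20,-40,10,0,0,0,1,20,-40,10,0,0,0,1,20,-40,10,0,0,0,1,20,-40,10,0,0,0,1,20,-40,10,0,0,0,1,20,-40,10,0,0,0,1,20,-40,6,0,0,0,1,20,-40,0,0,0,0,1]'

```text
t: 1.3
tool_pos: [0.4555, 0.3173, 0.3614]
ee_rot: [-179.9, -0.0, -12.7]
force: [1.6, 0.3, -0.3]
grip_width: 0.0852
```

Emit:
carry_out --increments '[24,-45,0,0,0,0,1,24,-45,0,0,0,0,1,24,-45,0,0,0,0,1,24,-45,0,0,0,0,1,24,-45,0,0,0,0,1,24,-45,0,0,0,0,1,25,-45,0,0,0,0,1,25,-49,0,0,0,0,1]'

```text
t: 2.1
tool_pos: [0.6436, -0.036, 0.36]
ee_rot: [180.0, 0.0, -12.8]
force: [1.2, 1.4, -0.6]
grip_width: 0.0855
```

```bash
python3 - <<'E'
from h import *
print(observe()['qpos'],observe()['tool_pos'],observe()['ee_rot'])
for n,uvs in(('top',[(301,140),(301,138),(300,141)]),('side',[(336,143),(337,146),(342,150)])):
    print(n,dep(n,uvs,np.load(f'pics/{n}0.npy')).round(3).tolist())
E
```

```text
[ 1.41041156e+01  1.50947214e+01  7.00136338e+00 -1.25424124e-02
 -8.19369443e+01  6.31375111e+01] [ 0.64362206 -0.0359666   0.36003266] [ 1.79997385e+02  3.26434907e-02 -1.27601366e+01]
top [[0.697, -0.046, 0.202], [0.78, -0.059, 0.003], [0.693, -0.043, 0.203]]
side [[0.991, 0.171, 0.047], [0.986, 0.162, 0.04], [0.957, 0.119, 0.057]]
```

Emit:
carry_out --increments '[6,-9,0,0,0,-0.148,1,0,0,0,0,0,-0.148,1,0,0,0,0,0,-0.148,1,0,0,0,0,0,-0.148,1,0,0,0,0,0,-0.148,1,0,0,0,0,0,-0.148,1,0,0,0,0,0,-0.148,1,0,0,0,0,0,-0.148,1]'

```text
t: 2.9
tool_pos: [0.6489, -0.043, 0.3599]
ee_rot: [179.9, 0.0, -81.0]
force: [0.0, 0.6, 0.3]
grip_width: 0.0854
```

Emit:
carry_out --increments '[0,0,0,0,0,-0.148,1,0,0,0,0,0,-0.148,1,0,0,0,0,0,-0.148,1,0,0,0,0,0,-0.148,1,0,0,0,0,0,-0.148,1,0,0,0,0,0,-0.148,1,0,0,0,0,0,-0.148,1,0,0,0,0,0,-0.148,1]'

```text
t: 3.7
tool_pos: [0.6489, -0.043, 0.3599]
ee_rot: [180.0, -0.0, -148.8]
force: [0.9, -1.0, 0.3]
grip_width: 0.0856
```

Emit:
carry_out --increments '[0,0,0,0,0,-0.148,1,0,0,0,0,0,-0.148,1,0,0,0,0,0,-0.148,1,0,0,0,0,0,-0.148,1,0,0,-15,0,0,-0.148,1,0,0,-20,0,0,-0.148,1,0,0,-20,0,0,-0.148,1,0,0,-20,0,0,-0.148,1]'

```text
t: 4.5
tool_pos: [0.6487, -0.043, 0.2843]
ee_rot: [-180.0, -0.0, 143.4]
force: [0.4, -0.6, -0.5]
grip_width: 0.0852
```

Emit:
carry_out --increments '[0,0,0,0,0,-0.148,1,0,0,0,0,0,-0.148,1,0,0,0,0,0,0,1,0,0,0,0,0,0,1]'

```text
t: 4.9
tool_pos: [0.649, -0.0431, 0.2852]
ee_rot: [-180.0, -0.0, 127.0]
force: [-0.4, -0.0, -0.2]
grip_width: 0.0854
```

```bash
python3 - <<'E'
from h import *
o=observe();print(o['qpos'],o['tool_pos'],o['ee_rot'],o['force'])
im,D=snap('top','top1');snap('side','side1')
cv2.imwrite('pics/c4.png',np.hstack([cv2.resize(im[90:210,240:360],(400,400),interpolation=cv2.INTER_CUBIC),cv2.resize(cv2.imread('pics/side1.png')[90:210,270:390],(400,400),interpolation=cv2.INTER_CUBIC)]))
E
```

```text
[ 1.33525772e+01  1.71913961e+01  3.91635882e-01 -5.17819504e-03
 -7.32227386e+01 -1.56340586e+02] [ 0.64896885 -0.04305873  0.28521232] [-1.79981382e+02 -1.35693115e-02  1.27010493e+02] [-0.36236811 -0.02566052 -0.20155966]
```

View pics/c4.png

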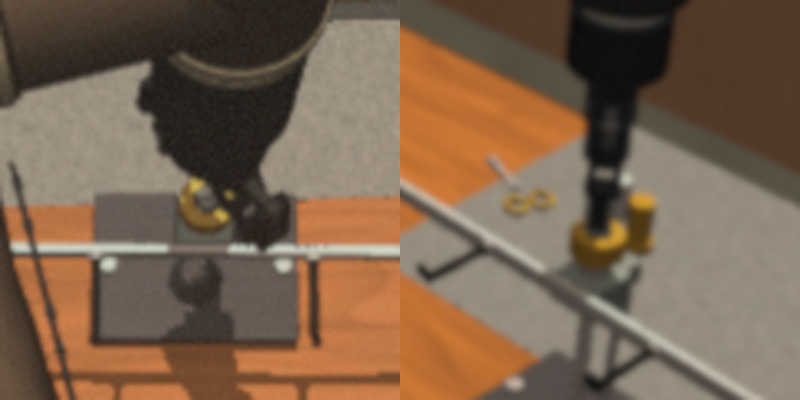

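The crop shows the gripper directly above the brass collar, centred at about (205,205) left and (598,245) right. I'll descend and grip.

Emit:
carry_out --increments '[0,-1,-15,0,0,0,1,0,0,-15,0,0,0,1,0,0,-10,0,0,0,1,0,0,-9,0,0,0,1,0,0,0,0,0,0,1]'

```text
t: 5.5
tool_pos: [0.6485, -0.044, 0.2351]
ee_rot: [-179.9, -0.1, 126.8]
force: [-0.8, 0.8, 0.0]
grip_width: 0.0858
```

Emit:
carry_out --increments '[0,0,0,0,0,0,-0.3,0,0,0,0,0,0,-0.3,0,0,0,0,0,0,-0.3,0,0,0,0,0,0,-0.3,0,0,0,0,0,0,-0.3]' --grip_force 40

```text
t: 6.0
tool_pos: [0.6514, -0.0427, 0.2381]
ee_rot: [179.7, 0.1, 126.8]
force: [4.6, 5.0, 2.0]
grip_width: 0.0428
```

Emit:
carry_out --increments '[2,1,1,0,0,0.1,-0.3,0,0,0.28,0,0,0.149,-0.3,0,0,0.28,0,0,0.149,-0.3,0,0,0.28,0,0,0.149,-0.3,0,0,0.28,0,0,0.149,-0.3,0,0,0.28,0,0,0.149,-0.3,0,0,0.28,0,0,0.149,-0.3,0,0,0.28,0,0,0.149,-0.3]'

```text
t: 6.8
tool_pos: [0.6506, -0.0448, 0.2403]
ee_rot: [-179.9, -0.0, -167.4]
force: [-1.7, -8.7, 2.1]
grip_width: 0.043
```

```bash
python3 - <<'E'
from h import *
im,D=snap('side','side2');S=cv2.imread('pics/side0.png')
o=observe();print(o['qpos'],o['tool_pos'],o['force'],o['torque'])
cs=[cv2.matchTemplate(im[y-9:y+10,x-12:x+13],S[y-4:y+5,x-6:x+7],cv2.TM_CCOEFF_NORMED) for x,y in((255,148),(275,148),(388,218))]
print([(np.array(np.unravel_index(c.argmax(),c.shape))[::-1]-[6,5],c.max()) for c in cs])
C=cloud('side',D);C0=cloud('side',np.load('pics/side0.npy'))
for X in(C0,C):
    x,y,z=[X[...,i] for i in range(3)]; m=(z>.19)&(z<.24)&(abs(x-.624-.036*y)<.012)&(abs(y+.2)<.09); print(np.percentile(z[m],[50,80,90]),m.sum())
E
```

```text
[ 13.22057877  18.77389819  -3.29356331   0.13179348 -67.98448713
 -90.1395371 ] [ 0.65062144 -0.04494886  0.24032867] [-1.67711244 -7.03167693  1.6490908 ] [-2.24764385  0.61671741  0.11934423]
[(array([-1,  0]), np.float32(0.9746375)), (array([1, 0]), np.float32(0.9989187)), (array([ 0, -1]), np.float32(0.98836607))]
[0.20164481 0.20479907 0.20549502] 443
[0.20311447 0.20709151 0.20797689] 451
```

Emit:
carry_out --increments '[0,0,0.28,0,0,0.149,-0.3,0,0,0.28,0,0,0.149,-0.3,0,0,0.28,0,0,0.149,-0.3,0,0,0.28,0,0,0.149,-0.3,0,0,0.28,0,0,0.149,-0.3,0,0,0.28,0,0,0.149,-0.3,0,0,0.28,0,0,0.149,-0.3,0,0,0.28,0,0,0.149,-0.3]'

```text
t: 7.65
tool_pos: [0.6524, -0.0466, 0.2427]
ee_rot: [-179.8, -0.2, -99.2]
force: [8.7, -16.4, -4.2]
grip_width: 0.0427
```

Emit:
carry_out --increments '[0,0,0.28,0,0,0.149,-0.3,0,0,0.28,0,0,0.149,-0.3,0,0,0.28,0,0,0.149,-0.3,0,0,0.28,0,0,0.149,-0.3,0,0,0.28,0,0,0.149,-0.3,0,0,0.28,0,0,0.149,-0.3,0,0,0.28,0,0,0.149,-0.3,0,0,0.28,0,0,0.149,-0.3]'

```text
t: 8.45
tool_pos: [0.6548, -0.0456, 0.245]
ee_rot: [-179.9, -0.5, -30.9]
force: [17.1, -12.2, -8.5]
grip_width: 0.0429
```

Emit:
carry_out --increments '[0,0,0.28,0,0,0.149,-0.3,0,0,0.28,0,0,0.149,-0.3,0,0,0.28,0,0,0.149,-0.3,0,0,0.28,0,0,0.149,-0.3,0,0,0.28,0,0,0.149,-0.3,0,0,0.28,0,0,0.149,-0.3,0,0,0.28,0,0,0.149,-0.3,0,0,0.28,0,0,0.149,-0.3]'

```text
t: 9.25
tool_pos: [0.6547, -0.043, 0.2473]
ee_rot: [179.7, -0.4, 37.5]
force: [11.6, -2.4, -4.3]
grip_width: 0.0428
```

Emit:
carry_out --increments '[0,0,0.28,0,0,0.149,-0.3,0,0,0.28,0,0,0.149,-0.3,0,0,0.28,0,0,0.149,-0.3,0,0,0.28,0,0,0.149,-0.3,0,0,0,0,0,0,-0.3]'

```text
t: 9.75
tool_pos: [0.6536, -0.0423, 0.2483]
ee_rot: [179.7, -0.2, 71.6]
force: [7.9, 1.2, -2.8]
grip_width: 0.0429
```

Emit:
carry_out --increments '[0,0,0,0,0,0,1,0,0,0,0,0,0,1,0,0,0,0,0,0,1,0,0,0,0,0,0,1,0,0,0,0,0,0,1]'

```text
t: 10.25
tool_pos: [0.6509, -0.0432, 0.2473]
ee_rot: [-180.0, 0.0, 71.3]
force: [0.5, 0.9, -0.7]
grip_width: 0.0856
```

```bash
python3 - <<'E'
from h import *
o=observe();print(o['qpos'],o['tool_pos'],o['force'],o['grip_width'])
for n in('side','top'):
    im,D=snap(n,n+'3')
    C=cloud(n,D);C0=cloud(n,np.load(f'pics/{n}0.npy'))
    for X in(C0,C):
        x,y,z=[X[...,i] for i in range(3)]; m=(z>.19)&(z<.24)&(abs(x-.624-.036*y)<.012)&(abs(y+.2)<.09); print(n,np.percentile(z[m],[50,80,90]),m.sum())
E
```

```text
[ 1.33068269e+01  1.85394905e+01 -2.65092691e+00  2.71528113e-03
 -6.88145887e+01  1.47970826e+02] [ 0.6509184  -0.04315523  0.24731142] [ 0.45794064  0.85489412 -0.71030971] 0.08560582409608603
side [0.20164481 0.20479907 0.20549502] 443
side [0.21116343 0.21485817 0.21573144] 461
top [0.2068838  0.20881098 0.2100357 ] 297
top [0.21705586 0.21933097 0.2201812 ] 289
```

Emit:
carry_out --increments '[0,-1,0,0,0,-0.148,1,0,0,0,0,0,-0.148,1,0,0,0,0,0,-0.148,1,0,0,0,0,0,-0.148,1,0,0,0,0,0,-0.148,1,0,0,0,0,0,-0.148,1,0,0,0,0,0,-0.148,1,0,0,0,0,0,-0.148,1]'

```text
t: 11.15
tool_pos: [0.651, -0.0441, 0.2472]
ee_rot: [180.0, 0.0, 3.1]
force: [0.6, -0.8, 0.7]
grip_width: 0.0857
```

Emit:
carry_out --increments '[0,0,0,0,0,-0.148,1,0,0,0,0,0,-0.148,1,0,0,0,0,0,-0.148,1,0,0,0,0,0,-0.148,1,0,0,0,0,0,-0.148,1,0,0,0,0,0,-0.148,1,0,0,0,0,0,-0.148,1,0,0,0,0,0,-0.148,1]'

```text
t: 11.95
tool_pos: [0.651, -0.0441, 0.2473]
ee_rot: [180.0, -0.0, -64.7]
force: [-0.1, 0.2, 0.6]
grip_width: 0.0855
```

Emit:
carry_out --increments '[0,0,0,0,0,-0.148,1,0,0,0,0,0,-0.148,1,0,0,0,0,0,-0.148,1,0,0,0,0,0,-0.148,1,0,0,0,0,0,-0.148,1,0,0,0,0,0,-0.148,1,0,0,0,0,0,-0.148,1,0,0,0,0,0,-0.148,1]'

```text
t: 12.75
tool_pos: [0.651, -0.044, 0.2472]
ee_rot: [180.0, -0.0, -132.6]
force: [-0.3, -0.2, 0.4]
grip_width: 0.085
```

Emit:
carry_out --increments '[0,0,0,0,0,-0.148,1,0,0,0,0,0,-0.148,1,0,0,0,0,0,-0.148,1,0,0,0,0,0,-0.148,1,0,0,0,0,0,-0.148,1,0,0,0,0,0,-0.148,1,0,0,0,0,0,-0.148,1,0,0,0,0,0,-0.148,1]'

```text
t: 13.55
tool_pos: [0.651, -0.0441, 0.2472]
ee_rot: [-180.0, -0.0, 159.6]
force: [-0.0, 0.1, 0.4]
grip_width: 0.0859
```

Emit:
carry_out --increments '[0,0,0,0,0,-0.148,1,0,0,0,0,0,-0.148,1,0,0,0,0,0,-0.148,1,0,0,0,0,0,0,1]'

```text
t: 13.95
tool_pos: [0.651, -0.0441, 0.2472]
ee_rot: [-180.0, -0.0, 134.4]
force: [-0.2, 0.0, 0.2]
grip_width: 0.0855
```

Emit:
carry_out --increments '[0,0,0,0,0,0,-0.3,0,0,0,0,0,0,-0.3,0,0,0,0,0,0,-0.3,0,0,0,0,0,0,-0.3,0,0,0,0,0,0,-0.3]'

```text
t: 14.45
tool_pos: [0.6518, -0.0434, 0.2477]
ee_rot: [179.9, 0.0, 134.6]
force: [2.7, 3.8, 1.2]
grip_width: 0.0431
```

```bash
python3 - <<'E'
from h import *
T=cv2.imread('pics/top3.png');S=cv2.imread('pics/side3.png')
f=lambda I,u,v:cv2.resize(I[v:v+40,u:u+40],(400,400),interpolation=cv2.INTER_CUBIC)
cv2.imwrite('pics/c5.png',np.hstack([f(S,370,195),f(T,365,145)]))
C,D=np.load('pics/side3.npy'),np.load('pics/top3.npy')
for z in(.212,.216,.22): print(z,proj('side',onz('top',[[390,163.5]],z)).round(1).tolist())
E
```

```text
0.212 [[397.5, 219.2]]
0.216 [[397.1, 218.0]]
0.22 [[396.8, 216.7]]
```

View pics/c5.png

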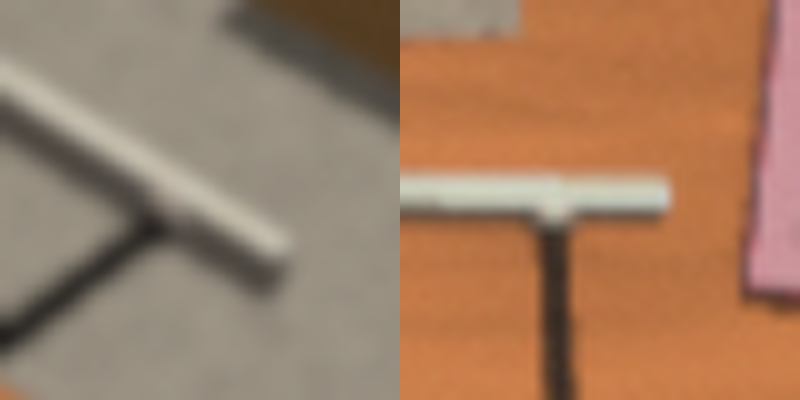

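Emit:
carry_out --increments '[0,0,0.28,0,0,0.149,-0.3,0,0,0.28,0,0,0.149,-0.3,0,0,0.28,0,0,0.149,-0.3,0,0,0.28,0,0,0.149,-0.3,0,0,0.28,0,0,0.149,-0.3,0,0,0.28,0,0,0.149,-0.3,0,0,0.28,0,0,0.149,-0.3,0,0,0.28,0,0,0.149,-0.3]'

```text
t: 15.25
tool_pos: [0.6514, -0.0451, 0.2499]
ee_rot: [-179.9, 0.0, -156.9]
force: [2.9, -3.2, 0.8]
grip_width: 0.0428
```

Emit:
carry_out --increments '[0,0,0.28,0,0,0.149,-0.3,0,0,0.28,0,0,0.149,-0.3,0,0,0.28,0,0,0.149,-0.3,0,0,0.28,0,0,0.149,-0.3,0,0,0.28,0,0,0.149,-0.3,0,0,0.28,0,0,0.149,-0.3,0,0,0.28,0,0,0.149,-0.3,0,0,0.28,0,0,0.149,-0.3]'

```text
t: 16.05
tool_pos: [0.6528, -0.046, 0.2523]
ee_rot: [-179.8, -0.2, -88.6]
force: [9.3, -7.7, -2.5]
grip_width: 0.0431
```

Emit:
carry_out --increments '[0,0,0.28,0,0,0.149,-0.3,0,0,0.28,0,0,0.149,-0.3,0,0,0.28,0,0,0.149,-0.3,0,0,0.28,0,0,0.149,-0.3,0,0,0.28,0,0,0.149,-0.3,0,0,0.28,0,0,0.149,-0.3,0,0,0.28,0,0,0.149,-0.3,0,0,0.28,0,0,0.149,-0.3]'

```text
t: 16.85
tool_pos: [0.6543, -0.045, 0.2546]
ee_rot: [-179.9, -0.4, -20.3]
force: [14.0, -4.1, -4.2]
grip_width: 0.043
```

Emit:
carry_out --increments '[0,0,0.28,0,0,0.149,-0.3,0,0,0.28,0,0,0.149,-0.3,0,0,0.28,0,0,0.149,-0.3,0,0,0.28,0,0,0.149,-0.3,0,0,0.28,0,0,0.149,-0.3,0,0,0.28,0,0,0.149,-0.3,0,0,0.28,0,0,0.149,-0.3,0,0,0.28,0,0,0.149,-0.3]'

```text
t: 17.65
tool_pos: [0.6539, -0.0433, 0.2568]
ee_rot: [179.8, -0.3, 48.1]
force: [10.1, 3.6, -0.8]
grip_width: 0.0424
```

Emit:
carry_out --increments '[0,0,0.28,0,0,0.149,-0.3,0,0,0.28,0,0,0.149,-0.3,0,0,0.28,0,0,0.149,-0.3,0,0,0,0,0,0,-0.3]'

```text
t: 18.05
tool_pos: [0.6533, -0.043, 0.2576]
ee_rot: [179.8, -0.1, 73.7]
force: [6.6, 5.3, -0.6]
grip_width: 0.0427
```

Emit:
carry_out --increments '[0,0,0,0,0,0,1,0,0,0,0,0,0,1,0,0,0,0,0,0,1,0,0,0,0,0,0,1,0,0,20,0,0,0,1,0,0,40,0,0,0,1,0,0,40,0,0,0,1]'

```text
t: 18.75
tool_pos: [0.6504, -0.0444, 0.3577]
ee_rot: [-179.9, 0.1, 73.3]
force: [1.0, -0.2, 0.6]
grip_width: 0.0855
```

Emit:
carry_out --increments '[-4,-7,0,0,0,-0.145,-1,-4,-7,0,0,0,-0.145,-1,-4,-7,0,0,0,-0.145,-1,-4,-7,0,0,0,-0.145,-1,-4,-7,0,0,0,-0.145,-1,-4,-7,0,0,0,-0.145,-1,-4,-7,0,0,0,-0.145,-1,-3,-7,0,0,0,-0.145,-1]'

```text
t: 19.55
tool_pos: [0.6196, -0.1005, 0.3571]
ee_rot: [180.0, 0.0, 6.5]
force: [-0.0, 0.0, -1.1]
grip_width: 0.0001
```

Emit:
carry_out --increments '[0,0,-30,0,0,-0.145,-1,0,0,-30,0,0,-0.145,-1,0,0,-30,0,0,0,-1,0,0,-8,0,0,0,-1,0,0,0,0,0,0,-1,0,0,0,0,0,0,-1]'

```text
t: 20.15
tool_pos: [0.6208, -0.1002, 0.2606]
ee_rot: [180.0, -0.1, -9.8]
force: [0.3, 0.6, -0.1]
grip_width: -0.0001
```

Emit:
carry_out --increments '[0,0,-2,0,0,0,-1,0,0,-2,0,0,0,-1,0,0,-2,0,0,0,-1,0,0,-2,0,0,0,-1,0,0,-1,0,0,0,-1,0,0,0,0,0,0,-1]'

```text
t: 20.75
tool_pos: [0.62, -0.1, 0.2498]
ee_rot: [180.0, 0.0, -9.8]
force: [0.2, 0.0, -0.5]
grip_width: -0.0001
```

Emit:
carry_out --increments '[0,0,-1,0,0,0,-1,0,0,-1,0,0,0,-1,0,0,0,0,0,0,-1]'

```text
t: 21.05
tool_pos: [0.62, -0.1, 0.2479]
ee_rot: [180.0, 0.0, -9.8]
force: [-0.4, 0.5, -0.2]
grip_width: 0.0001
```

Emit:
carry_out --increments '[0,0,-1,0,0,0,-1,0,0,0,0,0,0,-1]'

```text
t: 21.25
tool_pos: [0.62, -0.1001, 0.2469]
ee_rot: [180.0, 0.0, -9.8]
force: [0.2, -0.0, -0.8]
grip_width: -0.0001
```

Emit:
carry_out --increments '[0,0,-1,0,0,0,-1,0,0,0,0,0,0,-1]'

```text
t: 21.45
tool_pos: [0.6201, -0.1, 0.2461]
ee_rot: [180.0, -0.0, -9.8]
force: [0.2, 0.4, 0.8]
grip_width: 0.0003
```

Emit:
carry_out --increments '[0,0,-1,0,0,0,-1,0,0,0,0,0,0,-1]'

```text
t: 21.65
tool_pos: [0.6201, -0.1001, 0.2461]
ee_rot: [180.0, -0.1, -9.8]
force: [-2.9, 0.8, 5.7]
grip_width: -0.0001
```

Emit:
carry_out --increments '[0,0,-1,0,0,0,-1,0,0,0,0,0,0,-1]'

```text
t: 21.85
tool_pos: [0.6202, -0.1001, 0.246]
ee_rot: [180.0, -0.1, -9.8]
force: [-4.9, 3.1, 10.9]
grip_width: 0.0002
```

Emit:
carry_out --increments '[0,0,30,0,0,0,-1,-20,-42,10,0,0,0,-1,-20,-42,0,0,0,0,-1,-20,-42,0,0,0,0,-1,-20,-42,0,0,0,0,-1,-20,-42,0,0,0,0,-1,-20,-42,0,0,0,0,-1,-20,-42,0,0,0,0,-1]'

```text
t: 22.65
tool_pos: [0.479, -0.3955, 0.2842]
ee_rot: [180.0, -0.0, -9.8]
force: [1.7, -0.2, -0.6]
grip_width: 0.0001
```

Emit:
carry_out --increments '[-20,-42,0,0,0,0,-1,-8,-40,0,0,0,0,-1,0,0,-10,0,0,0,-1,0,0,-10,0,0,0,-1,0,0,-4,0,0,0,-1,0,0,0,0,0,0,-1]'

```text
t: 23.25
tool_pos: [0.4522, -0.4749, 0.2592]
ee_rot: [-180.0, 0.1, -9.7]
force: [0.3, 0.6, -0.6]
grip_width: 0.0001
```

Emit:
carry_out --increments '[0,0,-2,0,0,0,-1,0,0,-1,0,0,0,-1,0,0,0,0,0,0,-1]'

```text
t: 23.55
tool_pos: [0.4524, -0.4756, 0.2574]
ee_rot: [180.0, -0.0, -9.7]
force: [0.5, 0.7, 1.3]
grip_width: -0.0007
```

Emit:
carry_out --increments '[0,0,-1,0,0,0,-1,0,0,-1,0,0,0,-1,0,0,0,0,0,0,-1]'

```text
t: 23.85
tool_pos: [0.452, -0.476, 0.2549]
ee_rot: [-180.0, 0.0, -9.8]
force: [0.2, -0.5, 0.1]
grip_width: -0.0001
```

Emit:
carry_out --increments '[0,0,-1,0,0,0,-1,0,0,-1,0,0,0,-1,0,0,0,0,0,0,-1]'

```text
t: 24.15
tool_pos: [0.4519, -0.476, 0.2528]
ee_rot: [-180.0, 0.0, -9.8]
force: [-0.6, 0.3, 0.5]
grip_width: 0.0001
```

Emit:
carry_out --increments '[0,0,-1,0,0,0,-1,0,0,-1,0,0,0,-1,0,0,0,0,0,0,-1]'

```text
t: 24.45
tool_pos: [0.452, -0.476, 0.2508]
ee_rot: [-180.0, 0.0, -9.8]
force: [-0.2, -0.0, -0.3]
grip_width: 0.0001
```

Emit:
carry_out --increments '[0,0,-1,0,0,0,-1,0,0,0,0,0,0,-1]'

```text
t: 24.65
tool_pos: [0.452, -0.476, 0.2499]
ee_rot: [-180.0, 0.0, -9.8]
force: [0.4, 0.1, -1.0]
grip_width: 0.0001
```

Emit:
carry_out --increments '[0,0,-1,0,0,0,-1,0,0,0,0,0,0,-1]'

```text
t: 24.85
tool_pos: [0.452, -0.476, 0.2489]
ee_rot: [-180.0, 0.0, -9.8]
force: [-0.1, -0.3, -0.1]
grip_width: -0.0001
```

Emit:
carry_out --increments '[0,0,-1,0,0,0,-1,0,0,0,0,0,0,-1]'

```text
t: 25.05
tool_pos: [0.4521, -0.4761, 0.2483]
ee_rot: [180.0, -0.0, -9.8]
force: [-0.6, 0.7, 0.9]
grip_width: -0.0002
```

Emit:
carry_out --increments '[0,0,-1,0,0,0,-1,0,0,0,0,0,0,-1]'

```text
t: 25.25
tool_pos: [0.4522, -0.4762, 0.2479]
ee_rot: [180.0, -0.0, -9.8]
force: [-1.7, 0.8, 4.5]
grip_width: -0.0001
```

Emit:
carry_out --increments '[0,0,-1,0,0,0,-1,0,0,0,0,0,0,-1]'

```text
t: 25.45
tool_pos: [0.4524, -0.4765, 0.2477]
ee_rot: [179.9, -0.1, -9.8]
force: [-0.7, 1.7, 8.1]
grip_width: 0.0001
```

```bash
cat >> h.py <<'E'
def bails(zr=(.085,.13),xr=(.25,.6),save=None):
    out=[]
    for n,bz in(('top',.0015),('side',-.0022)):
        im,D=snap(n,save and n+save); C=cloud(n,D); x,y,z=[C[...,i] for i in range(3)]; z=z-bz
        hm=((z>zr[0])&(z<zr[1])&(x>xr[0])&(x<xr[1])&(abs(y)<.45)).astype(np.uint8)
        nb,L,st,ce=cv2.connectedComponentsWithStats(cv2.dilate(hm,np.ones((3,3))))
        for i in range(1,nb):
            P=C[(L==i)&(hm>0)]
            if len(P)<30: continue
            c=P[:,:2].mean(0); w=np.linalg.svd(P[:,:2]-c,full_matrices=False)[2][0]; s=(P[:,:2]-c)@w; w=w*np.sign(w[1])
            m=c+np.linalg.svd(P[:,:2]-c,full_matrices=False)[2][0]*(s.min()+s.max())/2
            hsv=cv2.cvtColor(im,cv2.COLOR_BGR2HSV)[(L==i)&(hm>0)]
            print(n,ce[i].round(),len(P),'mid',m.round(4),'dir',np.degrees(np.arctan2(w[1],w[0])).round(1),'len',np.ptp(s).round(3),'zmax',P[:,2].max().round(3),'sat',np.median(hsv[:,1]))
E
```

Emit:
carry_out --increments '[0,0,30,0,0,-0.145,-1,0,0,30,0,0,-0.145,-1,0,0,30,0,0,-0.145,-0.3,0,0,0,0,0,-0.145,0,0,0,0,0,0,-0.145,0,0,0,0,0,0,-0.145,0,0,0,0,0,0,-0.145,0]'

```text
t: 26.15
tool_pos: [0.452, -0.4759, 0.3358]
ee_rot: [-180.0, 0.0, -68.3]
force: [1.1, 0.6, -0.9]
grip_width: 0.0426
```

```bash
python3 - <<'E'
from h import *
bails(save='4'); o=observe(); print(o['qpos'],o['tool_pos'],o['ee_rot'])
E
```

```text
top [372. 235.] 128 mid [ 0.4341 -0.248 ] dir 82.0 len 0.111 zmax 0.121 sat 53.0
top [325. 240.] 120 mid [ 0.4232 -0.1112] dir 105.4 len 0.11 zmax 0.123 sat 43.0
top [189. 247.] 118 mid [0.4143 0.2841] dir 80.9 len 0.107 zmax 0.124 sat 44.0
top [259. 257.] 118 mid [0.3808 0.0812] dir 79.1 len 0.106 zmax 0.122 sat 41.5
top [373. 278.] 93 mid [ 0.3125 -0.2436] dir 52.6 len 0.079 zmax 0.124 sat 121.0
side [188. 185.] 112 mid [0.4131 0.2816] dir 81.1 len 0.115 zmax 0.118 sat 76.0
side [223. 225.] 140 mid [0.3793 0.0773] dir 79.1 len 0.112 zmax 0.118 sat 78.0
side [286. 255.] 197 mid [ 0.4212 -0.115 ] dir 105.5 len 0.111 zmax 0.118 sat 75.0
side [332. 284.] 212 mid [ 0.4315 -0.2519] dir 80.8 len 0.11 zmax 0.118 sat 67.0
side [295. 321.] 211 mid [ 0.302  -0.2581] dir 52.6 len 0.111 zmax 0.117 sat 137.0
[-2.94936119e+01  1.66279459e+01  6.05009361e+00 -8.48770148e-03
 -7.94345972e+01  5.14282960e+01] [ 0.45203299 -0.47597793  0.33581135] [ 1.79998761e+02  1.49355366e-02 -6.80668733e+01]
```

Emit:
carry_out --increments '[-5,40,0,0,0,-0.133,0,-5,40,0,0,0,-0.133,0,-5,40,0,0,0,-0.133,0,-5,40,0,0,0,-0.133,0,-3.5,36,-30,0,0,0,0,0,0,-40,0,0,0,0,0,0,-40,0,0,0,0,0,0,-30,0,0,0,0]'

```text
t: 27.05
tool_pos: [0.4278, -0.2792, 0.1942]
ee_rot: [180.0, 0.0, -98.1]
force: [0.4, 0.8, 0.4]
grip_width: 0.0426
```

Emit:
carry_out --increments '[0,0,-30,0,0,0,0,0,0,-25,0,0,0,0,0,0,-20,0,0,0,0,0,0,-15,0,0,0,0,0,0,0,0,0,0,0]'

```text
t: 27.55
tool_pos: [0.4272, -0.2797, 0.1041]
ee_rot: [179.8, 0.0, -98.2]
force: [-0.5, -0.0, 0.1]
grip_width: 0.0426
```

```bash
python3 - <<'E'
from h import *
o=observe(); print(o['tool_pos'],o['ee_rot'],o['force'])
im,D=snap('side','side5')
x,y=proj('side',[o['tool_pos']])[0].astype(int); print(x,y)
cv2.imwrite('pics/c6.png',cv2.resize(im[y-60:y+60,x-80:x+80],(640,480),interpolation=cv2.INTER_CUBIC))
E
```

```text
[ 0.42719886 -0.27965997  0.10410989] [ 1.79779818e+02  3.24917422e-02 -9.82147186e+01] [-0.45259678 -0.02266087  0.11773269]
338 291
```

View pics/c6.png

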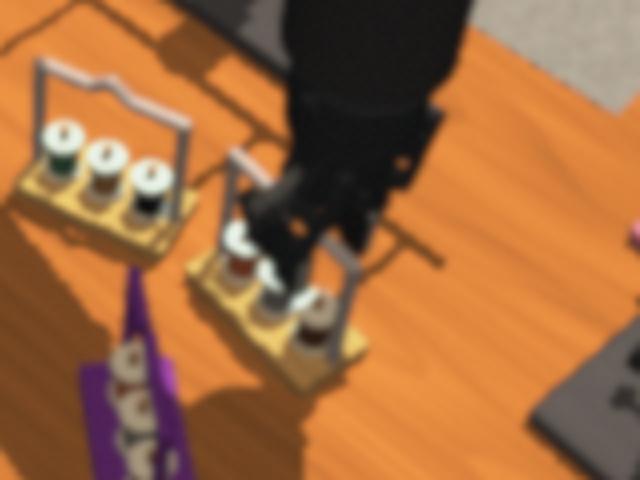

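The side view shows the fingers straddling the near shoulder of caddy D's bail, at about (300,220) in the crop. I'll close on it.

Emit:
carry_out --increments '[0,0,0,0,0,0,-1,0,0,0,0,0,0,-1,0,0,0,0,0,0,-1,0,0,0,0,0,0,-1]' --grip_force 80

```text
t: 28.0
tool_pos: [0.4295, -0.2804, 0.1072]
ee_rot: [-179.9, -0.0, -98.4]
force: [0.7, -0.2, 5.0]
grip_width: 0.0062
```

Emit:
carry_out --increments '[0,0,15,0,0,0,-1,0,0,25,0,0,0,-1,0,0,30,0,0,0,-1,0,0,30,0,0,0,-1,0,0,30,0,0,0,-1,0,0,20,0,0,0,-1,0,0,0,0,0,0,-1]'

```text
t: 28.7
tool_pos: [0.4296, -0.2805, 0.2592]
ee_rot: [-179.7, -0.0, -98.4]
force: [-0.3, 0.5, -1.1]
grip_width: 0.006
```

```bash
python3 - <<'E'
from h import *
o=observe(); print(o['tool_pos'],o['ee_rot'],o['force'],o['grip_width'])
im,D=snap('side','side6'); C=cloud('side',D); 
x,y=proj('side',[o['tool_pos']])[0].astype(int); print(x,y)
cv2.imwrite('pics/c7.png',cv2.resize(im[y-40:y+80,x-80:x+80],(640,480),interpolation=cv2.INTER_CUBIC))
E
```

```text
[ 0.42961132 -0.28046041  0.25918109] [-1.79706322e+02 -4.77041290e-02 -9.83954296e+01] [-0.30875198  0.48337616 -1.06519157] 0.006012607605473385
349 243
```

View pics/c7.png

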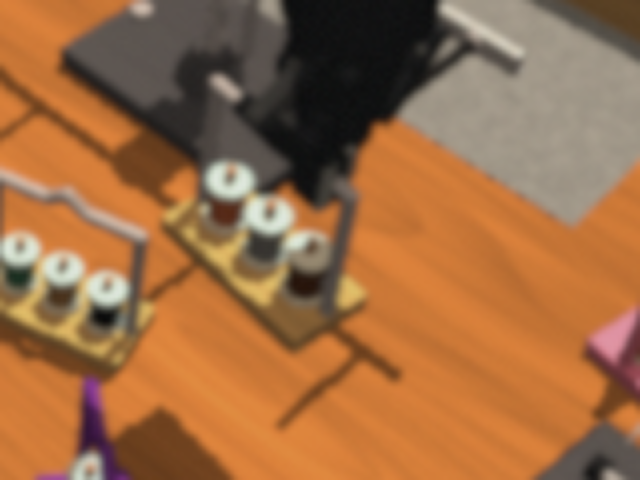

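Emit:
carry_out --increments '[15,-7.5,0,0,0,0.0565,-1,25,0,0,0,0,0.0565,-1,25,0,0,0,0,0,-1,25,0,0,0,0,0,-1,25,0,0,0,0,0,-1,20,0,0,0,0,0,-1,11,0,0,0,0,0,-1,0,0,0,0,0,0,-1]'

```text
t: 29.55
tool_pos: [0.5749, -0.2872, 0.2541]
ee_rot: [179.8, 0.0, -91.9]
force: [0.5, -0.2, -1.0]
grip_width: 0.0064
```

Emit:
carry_out --increments '[0,0,-10,0,0,0,-1,0,0,-10,0,0,0,-1,0,0,-8,0,0,0,-1,0,0,-5,0,0,0,-1,0,0,0,0,0,0,-1]'

```text
t: 30.05
tool_pos: [0.5739, -0.2876, 0.2224]
ee_rot: [179.9, 0.0, -92.0]
force: [0.4, -0.2, -2.1]
grip_width: 0.0059
```

Emit:
carry_out --increments '[0,0,-3,0,0,0,-1,0,0,-2,0,0,0,-1,0,0,0,0,0,0,-1]'

```text
t: 30.35
tool_pos: [0.5751, -0.288, 0.22]
ee_rot: [-179.9, -0.1, -91.9]
force: [-2.9, 0.2, 8.1]
grip_width: 0.006
```

```bash
python3 - <<'E'
from h import *
o=observe(); print(o['tool_pos'],o['ee_rot'],o['force'],o['grip_width'])
im,D=snap('side','side7'); T,_=snap('top','top7')
f=lambda n,I:(lambda p:cv2.resize(I[p[1]-50:p[1]+70,p[0]-50:p[0]+50],(500,600),interpolation=cv2.INTER_CUBIC)[:, 50:450])(proj(n,[o['tool_pos']])[0].astype(int))
cv2.imwrite('pics/c8.png',np.hstack([f('side',im),f('top',T)]))
E
```

```text
[ 0.57508183 -0.2880056   0.22000456] [-1.79865661e+02 -7.44539412e-02 -9.19167413e+01] [-2.86463646  0.23443733  8.09539201] 0.006033232184600488
```

View pics/c8.png

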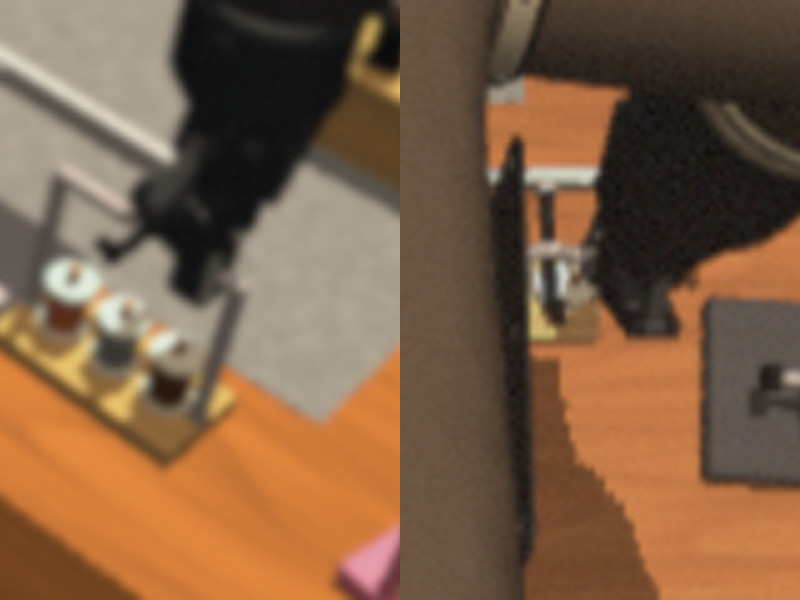

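The side view shows the bail resting over the hook, with the upturned end at (110,250) in front of it. The contact height also matches the prediction, so I'll relax and release.

Emit:
carry_out --increments '[0,0,3,0,0,0,-1,0,0,0,0,0,0,-0.7,0,0,0,0,0,0,-0.5,0,0,0,0,0,0,-0.3,0,0,0,0,0,0,-0.3,0,0,10,0,0,0,-0.3,0,0,25,0,0,0,-0.3,0,0,40,0,0,0,-0.3]'

```text
t: 31.25
tool_pos: [0.5735, -0.2871, 0.295]
ee_rot: [179.7, 0.1, -92.0]
force: [0.5, -0.3, 0.2]
grip_width: 0.0297
```

Emit:
carry_out --increments '[-30,-20,30,0,0,0,0,-40,0,0,0,0,0,0,-40,0,0,0,0,0,0,-30,0,0,0,0,0,0]'

```text
t: 31.65
tool_pos: [0.4325, -0.3076, 0.3272]
ee_rot: [-179.9, -0.0, -92.0]
force: [0.1, -0.5, 1.2]
grip_width: 0.0426
```

```bash
python3 - <<'E'
from h import *
o=observe(); print(o['tool_pos'],o['ee_rot'],o['force'],o['grip_width'])
bails(save='8')
print('hung'); bails(zr=(.195,.24),xr=(.5,.64))
im=cv2.imread('pics/side8.png')
cv2.imwrite('pics/c9.png',cv2.resize(im[120:320,200:440],(720,600),interpolation=cv2.INTER_CUBIC))
E
```

```text
[ 0.43254354 -0.30757727  0.32718856] [-1.79926807e+02 -1.79883123e-02 -9.19676701e+01] [ 0.10825639 -0.5116309   1.16064369] 0.04260780482252468
top [313. 244.] 43 mid [ 0.4136 -0.0762] dir 105.9 len 0.037 zmax 0.115 sat 38.0
top [189. 247.] 118 mid [0.4143 0.2844] dir 81.0 len 0.108 zmax 0.124 sat 44.0
top [259. 257.] 118 mid [0.3808 0.0812] dir 79.1 len 0.106 zmax 0.126 sat 41.0
side [188. 185.] 110 mid [0.4134 0.2833] dir 81.3 len 0.113 zmax 0.117 sat 77.0
side [223. 225.] 139 mid [0.3794 0.0782] dir 79.2 len 0.111 zmax 0.119 sat 79.0
side [370. 253.] 473 mid [ 0.5575 -0.26  ] dir 93.7 len 0.116 zmax 0.128 sat 146.0
side [286. 255.] 200 mid [ 0.4213 -0.1148] dir 105.2 len 0.111 zmax 0.117 sat 75.0
side [296. 321.] 212 mid [ 0.3015 -0.2588] dir 52.5 len 0.112 zmax 0.117 sat 136.0
hung
top [264. 167.] 728 mid [0.6167 0.049 ] dir 93.2 len 0.302 zmax 0.24 sat 42.0
side [306. 166.] 981 mid [0.6149 0.0133] dir 89.1 len 0.37 zmax 0.236 sat 39.0
side [390. 223.] 225 mid [ 0.5922 -0.2832] dir 37.5 len 0.074 zmax 0.227 sat 39.0
```

View pics/c9.png

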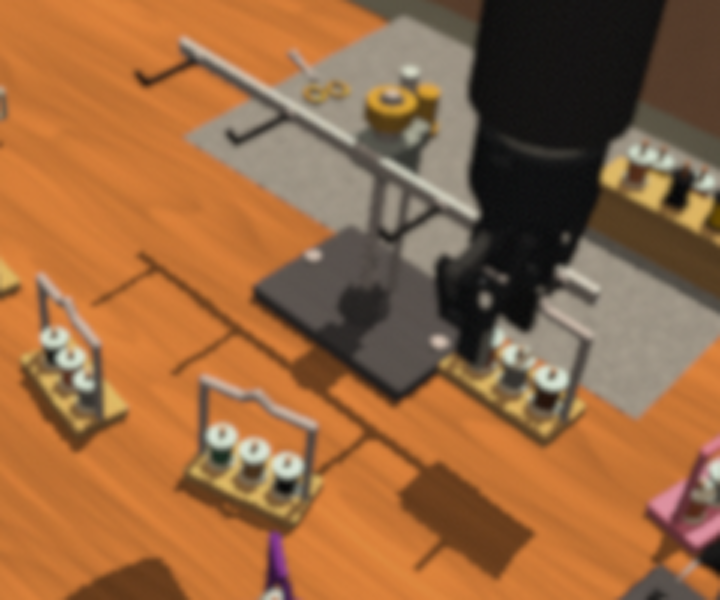

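Caddy D hangs level on hook 0, at (520,370) in the crop. Next is caddy C.

Emit:
carry_out --increments '[0,40,0,0,0,0.1,0,0,45,0,0,0,0.1,0,0,45,0,0,0,0.102,0,-2.5,35.6,-20,0,0,0,0,0,0,-40,0,0,0,0,0,0,-40,0,0,0,0,0,0,-40,0,0,0,0,0,0,-30,0,0,0,0]'

```text
t: 32.65
tool_pos: [0.4322, -0.1414, 0.154]
ee_rot: [179.9, 0.0, -74.6]
force: [0.9, -0.5, -0.1]
grip_width: 0.0425
```

Emit:
carry_out --increments '[0,0,-25,0,0,0,0,0,0,-17,0,0,0,0,0,0,-10,0,0,0,0,0,0,0,0,0,0,0]'

```text
t: 33.05
tool_pos: [0.432, -0.1418, 0.1029]
ee_rot: [179.8, 0.0, -74.6]
force: [-0.5, 0.2, 0.1]
grip_width: 0.0426
```

Emit:
carry_out --increments '[0,0,0,0,0,0,-1,0,0,0,0,0,0,-1,0,0,0,0,0,0,-1,0,0,0,0,0,0,-1]' --grip_force 80

```text
t: 33.45
tool_pos: [0.4327, -0.142, 0.1051]
ee_rot: [-179.9, -0.0, -74.6]
force: [-0.4, -0.1, 6.9]
grip_width: 0.0066
```

```bash
python3 - <<'E'
from h import *
o=observe(); print(o['tool_pos'],o['ee_rot'],o['force'],o['grip_width']); bails()
E
```

```text
[ 0.43267466 -0.14198219  0.10508442] [-1.79894749e+02 -3.17266722e-02 -7.46317193e+01] [-0.41355962 -0.13637549  6.86293665] 0.006614829085147963
top [356. 183.] 35 mid [ 0.5856 -0.2044] dir 164.1 len 0.034 zmax 0.131 sat 129.0
top [386. 193.] 71 mid [ 0.5567 -0.2895] dir 74.5 len 0.047 zmax 0.131 sat 125.0
top [189. 247.] 117 mid [0.4144 0.2845] dir 80.8 len 0.108 zmax 0.121 sat 44.0
top [378. 281.] 131 mid [ 0.303  -0.2557] dir 52.3 len 0.108 zmax 0.122 sat 123.0
side [187. 184.] 113 mid [0.4134 0.2828] dir 81.2 len 0.111 zmax 0.119 sat 76.0
side [223. 225.] 141 mid [0.3793 0.0776] dir 79.3 len 0.109 zmax 0.117 sat 78.0
side [369. 252.] 486 mid [ 0.5583 -0.2589] dir 92.4 len 0.116 zmax 0.128 sat 145.0
side [273. 249.] 73 mid [ 0.4132 -0.0829] dir 106.7 len 0.044 zmax 0.111 sat 74.0
side [299. 262.] 116 mid [ 0.4263 -0.1535] dir 144.2 len 0.035 zmax 0.128 sat 85.0
side [295. 321.] 212 mid [ 0.3014 -0.2589] dir 52.6 len 0.11 zmax 0.118 sat 142.5
```

Emit:
carry_out --increments '[0,0,15,0,0,0,-1,0,0,25,0,0,0,-1,0,0,30,0,0,0,-1,0,0,30,0,0,0,-1,0,0,30,0,0,-0.08,-1,0,0,25,0,0,-0.08,-1,0,-10,0,0,0,-0.08,-1,0,-11,0,0,0,-0.064,-1]'

```text
t: 34.35
tool_pos: [0.4322, -0.1629, 0.2601]
ee_rot: [-179.9, 0.0, -92.2]
force: [0.7, -0.7, -1.5]
grip_width: 0.0061
```

Emit:
carry_out --increments '[15,0,0,0,0,0,-1,25,0,0,0,0,0,-1,25,0,0,0,0,0,-1,25,0,0,0,0,0,-1,25,0,0,0,0,0,-1,20,0,0,0,0,0,-1,13,0,0,0,0,0,-1,0,0,0,0,0,0,-1]'

```text
t: 35.15
tool_pos: [0.5813, -0.1627, 0.258]
ee_rot: [179.9, -0.0, -92.0]
force: [-1.6, 0.1, -1.9]
grip_width: 0.0062
```

Emit:
carry_out --increments '[0,0,-10,0,0,0,-1,0,0,-10,0,0,0,-1,0,0,-8,0,0,0,-1,0,0,-5,0,0,0,-1,0,0,0,0,0,0,-1]'

```text
t: 35.65
tool_pos: [0.5793, -0.1629, 0.2251]
ee_rot: [179.9, 0.0, -92.1]
force: [-0.5, 0.1, -1.9]
grip_width: 0.0063
```

```bash
python3 - <<'E'
from h import *
o=observe(); print(o['tool_pos'],o['ee_rot'],o['force'],o['grip_width'])
E
```

```text
[ 0.57931514 -0.1629122   0.22511944] [ 1.79915633e+02  5.10735870e-03 -9.20683193e+01] [-0.46624493  0.10479972 -1.93608155] 0.006337098986244685
```

Emit:
carry_out --increments '[0,0,-3,0,0,0,-1,0,0,-3,0,0,0,-1,0,0,-2,0,0,0,-1,0,0,0,0,0,0,-1]'

```text
t: 36.05
tool_pos: [0.5804, -0.163, 0.2188]
ee_rot: [-179.9, -0.0, -92.0]
force: [-1.1, 1.8, 4.2]
grip_width: 0.0066
```

Contact is at the predicted height, so I'll release and back off towards caddy B at (.380,.079).

Emit:
carry_out --increments '[0,0,1,0,0,0,-1,0,0,0,0,0,0,-0.7,0,0,0,0,0,0,-0.5,0,0,0,0,0,0,-0.3,0,0,0,0,0,0,-0.3,0,0,10,0,0,0,-0.3,0,0,25,0,0,0,-0.3,0,0,40,0,0,0,-0.3]'

```text
t: 36.85
tool_pos: [0.5789, -0.1628, 0.2933]
ee_rot: [179.7, 0.0, -92.1]
force: [0.5, 0.7, -0.5]
grip_width: 0.0298
```

Emit:
carry_out --increments '[-30,20,30,0,0,0,0,-35,35,0,0,0,0,0,-35,35,0,0,0,0,0,-30,35,0,0,0,0,0,0,35,0,0,0,-0.06,0,0,35,0,0,0,-0.06,0,0,35,0,0,0,-0.03,0]'

```text
t: 37.55
tool_pos: [0.4496, 0.0684, 0.3255]
ee_rot: [-179.9, 0.1, -100.8]
force: [0.9, -0.1, -0.3]
grip_width: 0.0425
```

```bash
python3 - <<'E'
from h import *
o=observe(); print(o['qpos'],o['tool_pos'],o['ee_rot'],o['force'],o['grip_width'])
bails(save='9')
im=cv2.imread('pics/side9.png')
cv2.imwrite('pics/c10.png',cv2.resize(im[120:320,200:440],(720,600),interpolation=cv2.INTER_CUBIC))
E
```

```text
[ 3.36010291e+01 -3.47429795e+00 -1.84154097e+01  1.67746270e-02
 -7.49194232e+01 -4.43719653e+01] [0.44964623 0.06835902 0.32552143] [-1.79888975e+02  8.59439713e-02 -1.00766508e+02] [ 0.85139858 -0.09410016 -0.25708779] 0.0424870219051054
top [330. 190.] 265 mid [ 0.5659 -0.1322] dir 84.8 len 0.113 zmax 0.131 sat 118.0
top [371. 192.] 287 mid [ 0.5566 -0.2539] dir 82.0 len 0.116 zmax 0.131 sat 128.0
top [259. 257.] 117 mid [0.3808 0.0814] dir 79.1 len 0.106 zmax 0.12 sat 51.0
top [378. 281.] 131 mid [ 0.3032 -0.2556] dir 52.5 len 0.11 zmax 0.124 sat 123.0
side [188. 185.] 109 mid [0.4133 0.282 ] dir 81.1 len 0.109 zmax 0.119 sat 77.0
side [223. 225.] 143 mid [0.3793 0.0773] dir 79.2 len 0.111 zmax 0.119 sat 85.0
side [352. 240.] 883 mid [ 0.5611 -0.1969] dir 88.8 len 0.236 zmax 0.128 sat 144.0
side [295. 321.] 212 mid [ 0.3015 -0.2587] dir 52.7 len 0.111 zmax 0.119 sat 140.5
```

View pics/c10.png

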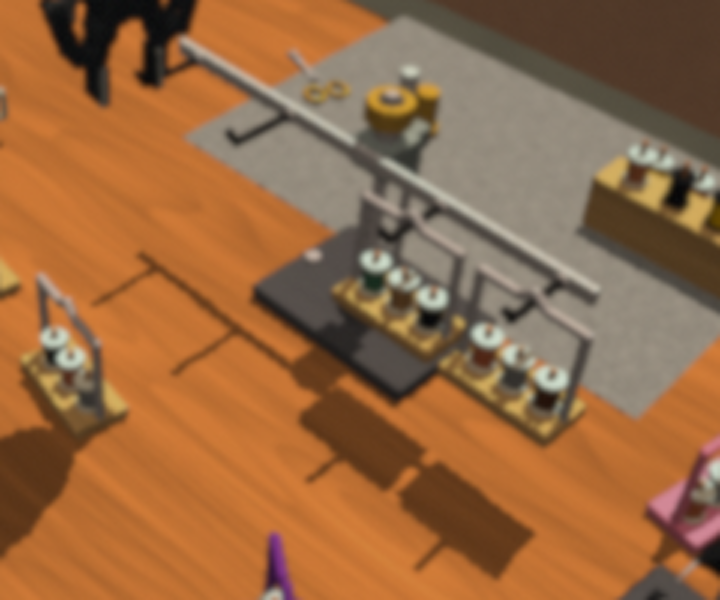

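Emit:
carry_out --increments '[-30,20,0,0,0,0,0,-34,20,0,0,0,0,0,0,0,-40,0,0,0,0,0,0,-40,0,0,0,0,0,0,-40,0,0,0,0,0,0,-30,0,0,0,0,0,0,0,0,0,0,0]'

```text
t: 38.35
tool_pos: [0.3842, 0.1054, 0.1715]
ee_rot: [179.8, -0.3, -100.7]
force: [-0.4, -0.8, 0.7]
grip_width: 0.0429
```

```bash
python3 - <<'E'
from h import *
o=observe(); print(o['qpos'],o['tool_pos'],o['ee_rot'],o['force'],o['grip_width'])
E
```

```text
[ 4.40771819e+01 -2.12408337e+00 -3.83661445e+01 -5.18724213e-02
 -5.41159536e+01 -5.47299014e+01] [0.38417272 0.10537364 0.17147426] [ 179.7591056    -0.26814768 -100.68269198] [-0.3800173  -0.82922588  0.67768543] 0.04285259348907041
```

Emit:
carry_out --increments '[1,2,-25,0,0,0,0,0,0,-20,0,0,0,0,0,0,-15,0,0,0,0,0,0,-7,0,0,0,0,0,0,0,0,0,0,0]'

```text
t: 38.85
tool_pos: [0.3876, 0.1092, 0.1077]
ee_rot: [-180.0, -0.0, -100.6]
force: [-0.2, -1.0, 0.6]
grip_width: 0.0429
```

```bash
python3 - <<'E'
from h import *
o=observe(); print(o['qpos'],o['tool_pos'],o['ee_rot'],o['force'],o['grip_width'])
im,D=snap('side','side10')
x,y=proj('side',[o['tool_pos']])[0].astype(int)
cv2.imwrite('pics/c11.png',cv2.resize(im[y-50:y+50,x-60:x+60],(600,500),interpolation=cv2.INTER_CUBIC))
E
```

```text
[ 4.42015995e+01  3.42601001e+00 -4.32714583e+01  2.40706476e-02
 -4.32996662e+01 -5.48671836e+01] [0.38756213 0.10922228 0.1076987 ] [-1.79984851e+02 -7.15908037e-03 -1.00648067e+02] [-0.21934712 -0.95831702  0.61045027] 0.04292433818358744
```

View pics/c11.png

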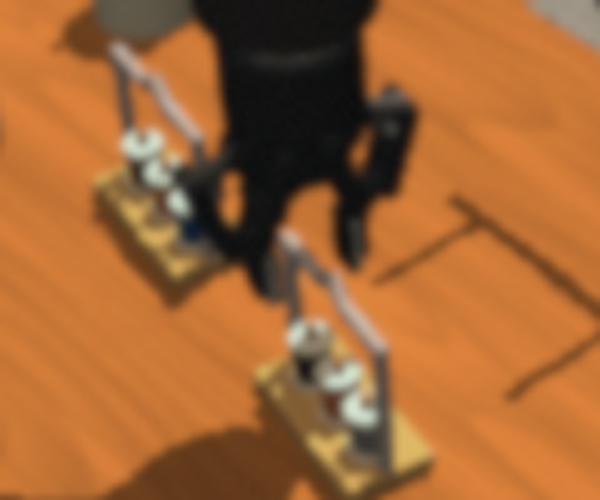

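Emit:
carry_out --increments '[0,0,-3,0,0,0,0,0,0,0,0,0,0,-1,0,0,0,0,0,0,-1,0,0,0,0,0,0,-1,0,0,0,0,0,0,-1]' --grip_force 80

```text
t: 39.4
tool_pos: [0.3873, 0.1092, 0.1046]
ee_rot: [-180.0, 0.0, -100.6]
force: [-0.7, -1.1, 5.6]
grip_width: 0.0058
```

Emit:
carry_out --increments '[0,0,15,0,0,0,-1,0,0,25,0,0,0,-1,0,0,30,0,0,0,-1,0,0,30,0,0,0,-1,0,0,30,0,0,0.05,-1,0,0,25,0,0,0.05,-1,0,0,0,0,0,0.05,-1,0,0,0,0,0,0,-1]'

```text
t: 40.2
tool_pos: [0.3868, 0.1091, 0.2593]
ee_rot: [-180.0, 0.1, -92.0]
force: [-0.1, -0.1, -2.3]
grip_width: 0.0062
```

```bash
python3 - <<'E'
from h import *
o=observe(); print(o['qpos'],o['tool_pos'],o['ee_rot'],o['force'],o['grip_width'])
bails(zr=(.235,.30),xr=(.25,.6),save='11')
im=cv2.imread('pics/side11.png')
E
```

```text
[ 4.42280998e+01 -7.00206188e+00 -3.01391314e+01 -3.43075831e-02
 -6.67993354e+01 -4.62439458e+01] [0.38682678 0.10914954 0.25934445] [-1.79978808e+02  6.77498153e-02 -9.20293316e+01] [-0.05640845 -0.11931696 -2.3312244 ] 0.006228936059684703
top [267. 251.] 65 mid [0.3838 0.0519] dir 87.8 len 0.049 zmax 0.274 sat 37.0
side [218. 170.] 450 mid [0.3829 0.07  ] dir 88.6 len 0.098 zmax 0.298 sat 50.0
```

Emit:
carry_out --increments '[20,-10,0,0,0,0,-1,30,-10,0,0,0,0,-1,30,-10,0,0,0,0,-1,30,0,0,0,0,0,-1,30,0,0,0,0,0,-1,30,0,0,0,0,0,-1,20,0,0,0,0,0,-1,12,0,0,0,0,0,-1]'

```text
t: 41.1
tool_pos: [0.5899, 0.0788, 0.257]
ee_rot: [179.8, -0.1, -92.2]
force: [-0.9, -1.1, -2.9]
grip_width: 0.0062
```

Emit:
carry_out --increments '[0,0,0,0,0,0,-1,0,0,-10,0,0,0,-1,0,0,-10,0,0,0,-1,0,0,-8,0,0,0,-1,0,0,-5,0,0,0,-1,0,0,-3,0,0,0,-1,0,0,0,0,0,0,-1]'

```text
t: 41.8
tool_pos: [0.5888, 0.0791, 0.2227]
ee_rot: [180.0, -0.0, -92.1]
force: [0.5, -0.6, -2.2]
grip_width: 0.0062
```

```bash
python3 - <<'E'
from h import *
o=observe(); print(o['tool_pos'],o['ee_rot'],o['force'],o['grip_width'])
E
```

```text
[0.58880219 0.07907406 0.22274615] [ 1.79978204e+02 -8.86044623e-03 -9.20583278e+01] [ 0.51011675 -0.55729264 -2.18374006] 0.0061566932627003055
```

Emit:
carry_out --increments '[0,0,-3,0,0,0,-1,0,0,-3,0,0,0,-1,0,0,-1,0,0,0,-1,0,0,0,0,0,0,-1]'

```text
t: 42.2
tool_pos: [0.5901, 0.0787, 0.2185]
ee_rot: [-179.8, -0.0, -92.0]
force: [-2.6, -0.7, 11.0]
grip_width: 0.0065
```

Emit:
carry_out --increments '[0,0,3,0,0,0,-1,0,0,0,0,0,0,-0.7,0,0,0,0,0,0,-0.5,0,0,0,0,0,0,-0.3,0,0,0,0,0,0,-0.3,0,0,10,0,0,0,-0.3,0,0,25,0,0,0,-0.3,0,0,40,0,0,0,-0.3]'

```text
t: 43.0
tool_pos: [0.588, 0.0788, 0.2932]
ee_rot: [179.8, -0.1, -92.1]
force: [1.1, 0.2, 0.4]
grip_width: 0.0297
```

Emit:
carry_out --increments '[-30,20,30,0,0,0,0,-35,30,0,0,0,0,0,-35,30,0,0,0,0,0,-35,35,0,0,0,-0.04,0,-30,40,0,0,0,-0.04,0,0,35,0,0,0,-0.04,0,0,20,0,0,0,0,0]'

```text
t: 43.7
tool_pos: [0.4233, 0.2914, 0.3254]
ee_rot: [-179.9, 0.1, -98.8]
force: [0.6, 0.2, -1.0]
grip_width: 0.0428
```

```bash
python3 - <<'E'
from h import *
o=observe(); print(o['qpos'],o['tool_pos'],o['ee_rot'],o['grip_width'])
bails(save='12')
E
```

```text
[ 5.64697962e+01  2.68202354e+00 -1.23339985e+01  9.26267264e-03
 -7.48555305e+01 -6.53145582e+01] [0.42325995 0.29141715 0.32535813] [-1.79938227e+02  1.12972658e-01 -9.88422912e+01] 0.04277184249884589
top [329. 189.] 279 mid [ 0.5656 -0.1319] dir 83.0 len 0.114 zmax 0.131 sat 117.0
top [370. 191.] 292 mid [ 0.558  -0.2537] dir 80.7 len 0.114 zmax 0.131 sat 127.0
top [269. 190.] 250 mid [0.571  0.0497] dir 87.2 len 0.109 zmax 0.131 sat 119.0
top [190. 247.] 118 mid [0.4144 0.2849] dir 80.8 len 0.108 zmax 0.127 sat 43.0
top [378. 281.] 129 mid [ 0.3028 -0.2561] dir 52.3 len 0.11 zmax 0.122 sat 122.0
side [188. 185.] 112 mid [0.4135 0.2828] dir 81.1 len 0.113 zmax 0.118 sat 76.0
side [283. 193.] 308 mid [0.5697 0.0456] dir 91.7 len 0.115 zmax 0.128 sat 146.0
side [352. 240.] 883 mid [ 0.5609 -0.1968] dir 88.7 len 0.236 zmax 0.128 sat 144.0
side [295. 321.] 213 mid [ 0.3016 -0.2585] dir 52.6 len 0.11 zmax 0.117 sat 141.0
```

Emit:
carry_out --increments '[-4.5,22,-20,0,0,0,0,0,0,-40,0,0,0,0,0,0,-40,0,0,0,0,0,0,-40,0,0,0,0,0,0,-35,0,0,0,0,0,0,-25,0,0,0,0,0,0,-13,0,0,0,0,0,0,-7,0,0,0,0]'

```text
t: 44.6
tool_pos: [0.4197, 0.3097, 0.1027]
ee_rot: [179.9, -0.1, -99.0]
force: [-0.3, 0.1, 0.0]
grip_width: 0.0426
```

Emit:
carry_out --increments '[0,0,0,0,0,0,0,0,0,0,0,0,0,-1,0,0,0,0,0,0,-1,0,0,0,0,0,0,-1,0,0,0,0,0,0,-1]' --grip_force 80

```text
t: 45.1
tool_pos: [0.4199, 0.3115, 0.1052]
ee_rot: [-179.9, 0.1, -98.9]
force: [-1.3, -0.7, 5.7]
grip_width: 0.0067
```

Emit:
carry_out --increments '[0,0,15,0,0,0,-1,0,0,25,0,0,0,-1,0,0,30,0,0,0,-1,0,0,30,0,0,0,-1,0,0,30,0,0,0.04,-1,0,0,25,0,0,0.04,-1,0,0,0,0,0,0.04,-1,0,0,0,0,0,0,-1]'

```text
t: 45.9
tool_pos: [0.4193, 0.3112, 0.2597]
ee_rot: [-180.0, 0.1, -92.0]
force: [0.0, -0.7, -3.5]
grip_width: 0.0062
```

```bash
python3 - <<'E'
from h import *
o=observe(); print(o['tool_pos'],o['ee_rot'],o['force'],o['grip_width'])
E
```

```text
[0.41931317 0.31118471 0.25971297] [-1.79978849e+02  9.43826163e-02 -9.20287526e+01] [ 0.02675548 -0.7221492  -3.52133924] 0.006178239419197585
```

Emit:
carry_out --increments '[0,-20,0,0,0,0,-1,0,-30,0,0,0,0,-1,0,-30,0,0,0,0,-1,10,-30,0,0,0,0,-1,25,0,0,0,0,0,-1,30,0,0,0,0,0,-1,30,0,0,0,0,0,-1,30,0,0,0,0,0,-1]'

```text
t: 46.7
tool_pos: [0.545, 0.2, 0.2581]
ee_rot: [179.9, -0.0, -92.2]
force: [0.6, 1.7, -1.6]
grip_width: 0.0064
```

Emit:
carry_out --increments '[25,0,0,0,0,0,-1,15,0,0,0,0,0,-1,9.5,0,0,0,0,0,-1,0,0,0,0,0,0,-1,0,0,-10,0,0,0,-1,0,0,-10,0,0,0,-1,0,0,-10,0,0,0,-1,0,0,-5,0,0,0,-1]'

```text
t: 47.5
tool_pos: [0.593, 0.2009, 0.2225]
ee_rot: [179.9, -0.0, -92.0]
force: [0.2, -0.2, -2.2]
grip_width: 0.0065
```

Emit:
carry_out --increments '[0,0,-3,0,0,0,-1,0,0,0,0,0,0,-1]'

```text
t: 47.7
tool_pos: [0.5937, 0.2008, 0.2209]
ee_rot: [180.0, -0.0, -92.1]
force: [-1.1, -1.4, -1.6]
grip_width: 0.0062
```

Emit:
carry_out --increments '[0,0,-3,0,0,0,-1,0,0,-1,0,0,0,-1,0,0,0,0,0,0,-1]'

```text
t: 48.0
tool_pos: [0.5945, 0.2009, 0.2192]
ee_rot: [-179.9, 0.0, -92.0]
force: [-4.9, -2.4, 9.0]
grip_width: 0.0065
```

Emit:
carry_out --increments '[0,0,3,0,0,0,-1,0,0,0,0,0,0,-0.7,0,0,0,0,0,0,-0.5,0,0,0,0,0,0,-0.3,0,0,0,0,0,0,-0.3,0,0,10,0,0,0,-0.3,0,0,25,0,0,0,-0.3,0,0,40,0,0,0,-0.3]'

```text
t: 48.8
tool_pos: [0.5931, 0.2006, 0.2941]
ee_rot: [179.8, -0.1, -92.1]
force: [0.6, 0.2, 0.4]
grip_width: 0.03
```

Emit:
carry_out --increments '[-30,20,30,0,0,0,0,-40,30,0,0,0,0,0,-40,40,0,0,0,0,0,0,40,0,0,0,0,0,0,40,0,0,0,0,0,0,40,0,0,0,0,0,0,40,0,0,0,0,0,0,0,0,0,0,0,0]'

```text
t: 49.6
tool_pos: [0.4881, 0.4505, 0.324]
ee_rot: [180.0, -0.0, -91.9]
force: [-0.3, -0.2, 0.2]
grip_width: 0.0429
```

```bash
python3 - <<'E'
from h import *
bails(save='13')
for n in('side','top'):
  for k in('0','3','13'):
    X=cloud(n,np.load(f'pics/{n}{k}.npy'))
    x,y,z=[X[...,i] for i in range(3)]; m=(z>.19)&(z<.245)&(abs(x-.624-.036*y)<.012)&(abs(y+.2)<.09); print(n,k,np.percentile(z[m],[50,80,90]).round(4),m.sum())
im=cv2.imread('pics/side13.png')
cv2.imwrite('pics/c12.png',cv2.resize(im[100:320,180:444],(720,600),interpolation=cv2.INTER_CUBIC))
E
```

```text
top [329. 190.] 261 mid [ 0.5657 -0.1318] dir 83.8 len 0.113 zmax 0.131 sat 118.0
top [370. 191.] 284 mid [ 0.558  -0.2535] dir 81.5 len 0.115 zmax 0.131 sat 126.0
top [227. 190.] 254 mid [0.5737 0.1738] dir 92.0 len 0.113 zmax 0.131 sat 124.0
top [269. 190.] 249 mid [0.5716 0.0499] dir 87.2 len 0.109 zmax 0.131 sat 118.0
top [378. 281.] 131 mid [ 0.3031 -0.2556] dir 52.4 len 0.109 zmax 0.125 sat 122.0
side [270. 184.] 570 mid [0.5725 0.1095] dir 88.5 len 0.242 zmax 0.128 sat 146.0
side [352. 240.] 877 mid [ 0.5607 -0.1966] dir 88.8 len 0.236 zmax 0.128 sat 144.0
side [296. 321.] 214 mid [ 0.3013 -0.2589] dir 52.6 len 0.111 zmax 0.118 sat 140.0
side 0 [0.2016 0.2048 0.2055] 443
side 3 [0.2112 0.2149 0.2157] 461
side 13 [0.2211 0.2251 0.226 ] 468
top 0 [0.2069 0.2088 0.21  ] 297
top 3 [0.2171 0.2193 0.2202] 289
top 13 [0.2268 0.2287 0.2297] 284
```

View pics/c12.png

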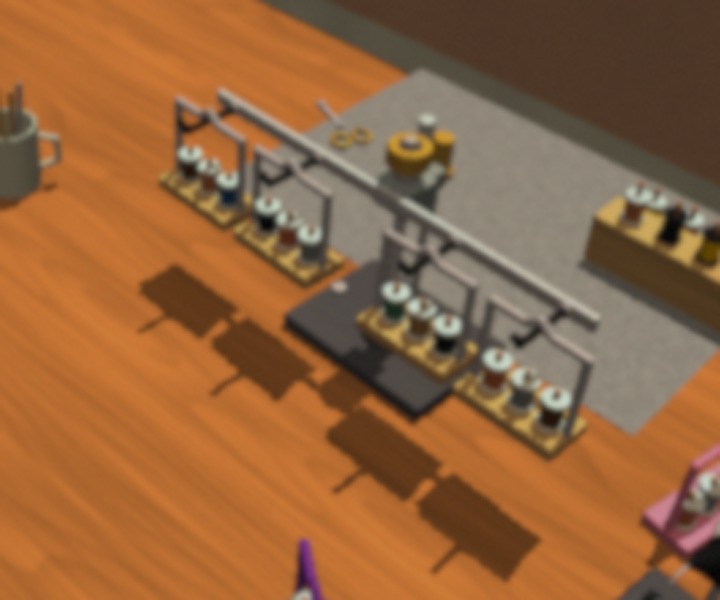

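Emit:
carry_out --increments '[0,0,0,0,0,0,0,0,0,0,0,0,0,0,0,0,0,0,0,0,0,0,0,0,0,0,0,0,0,0,0,0,0,0,0,0,0,0,0,0,0,0,0,0,0,0,0,0,0,0,0,0,0,0,0,0]'

```text
t: 50.5
tool_pos: [0.4887, 0.4464, 0.325]
ee_rot: [180.0, -0.0, -92.1]
force: [-0.1, 0.7, 0.0]
grip_width: 0.0426
```

```bash
python3 -c "
from h import *
print(manip.finish_job())"
```

```text
the job is handed in; nothing more can be done
None
```

The job is handed in at about 50 s. The bar is set level with the jaw tip and all four wooden caddies hang on the bar, one to a hook. No verdict is reported.

- **Setting the bar:** I wound the collar in two strokes, about 10.5 rad in all, which raised the empty bar about 20 mm. Touching with the closed fingertips put the bar's top edge at about 227.1 mm. The top of the jaws near the tip touched at about 229.2 mm, and the cameras put the tip itself at about 228 mm. The bar is therefore about 1–2 mm low, inside the 4 mm limit.
- **Hanging the caddies:** I hung all four by a bail shoulder on hooks 0 to 3. One caddy had been knocked about 4 cm aside during the run; I measured it again before picking it up. I left the pink and purple lookalikes alone.
- **Last checks:** The final pictures show all four caddies upright on their own hooks, clear of the bench. The loaded bar reads about 227 mm and has not sunk. The arm is clear of everything.
- **Disagreements and gaps:** The two cameras differ by about 4 mm in height, so I used their average, which agreed with the fingertip reading on the bar. One early picture measurement of the bar's end came out about 3 mm lower, and I discarded it for the fingertip reading. I did not measure the mug, jar and tin again at the end, but the arm never went near them at low height.

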